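# Bring a gear wheel to the measuring microscope with the lifter

### The job

Take the flat lifter by its upright grip, slide its blade under the toothed gear wheel, between the rails of its rack, lift the wheel and set it down flat and centred on the two rails of the microscope's carriage; touch the wheel with nothing but the lifter and never tip it. Draw the blade out, lay the lifter back flat on the middle of its rubber mat, lengthwise, and then push the carriage all the way in under the microscope. Leave the plain disc and the other things on the table where they are.

Things in the scene. Friction and masses are not known exactly. Their poses are not given: they have to be found in the camera images.
- gear: Toothed gear wheel of bare aluminium, 130 mm across the teeth, 6 mm thick, about 0.2 kg, lying flat on one of the two racks (either one); dark 28 mm centre spot and five 18 mm dark spots on top. Origin: centre of its underside.
- disc: Plain round aluminium disc with smooth rim, also 130 mm across and 6 mm thick, lying on the other rack; must stay. Origin: centre of its underside.
- rack_a: Low fixed rack: base plate 140 (x) x 120 x 6 mm, two white rails along x, 140 long, 12 wide, 22 tall, at y = -46 and +46 mm; the slot between is 80 mm wide, 22 high, open at both ends. Rail tops 28 mm above the table. x points away from the robot; enter by the -x end. Wheel or disc lies within 8 mm of its middle. Origin: centre of underside.
- rack_b: Second rack, the same as rack_a, farther to the left.
- lifter: Lifter, 0.22 kg, flat on its mat. Steel blade 60 wide, 3 thick, from x = -90 (heel) to +60 mm (tip). At x = -105: heel block 32 (x) x 50 x 12 mm, 16 mm neck, and upright black grip 26 x 26 mm square from z = 35 to 107, faces square to x and y, pinched from above across either pair. Origin: underside of the blade, beneath where the load's centre belongs; x points to the tip.
- mat: Flat fixed black rubber mat, 190 (x) x 80 (y) x 4 mm, x lengthwise; the lifter lies on it at the start with its origin within 10 mm of the mat's centre and its tip towards the mat's +x. Origin: centre of underside.
- microscope: Fixed white microscope. Base 200 mm in x (-100 to 100), 520 in y (-370 to 150), 30 high; column at y = -275 to -355; round head and lens, 60 mm wide, hang over x = 0, y = -120, lens underside 205 mm up; arm above 310. Origin: on the table, under the carriage's middle when joint carriage is 0. x points away from the robot; -y is the way the carriage goes in.
- carriage (a joint): Carriage travel in m along the microscope's -y: 0 fully out, 0.12 fully in at its stop, under the lens; starts 0 to 0.035; 2.5 N friction, stays where left. Plate x -75 to 75, y -70 to 130 mm about its middle, top 45 mm above the table; two rails along x as on the racks (22 tall, at y = -46 and +46, 80 mm slot open at both ends), tops 67 mm above the table.
- carriage_seat (a point): Middle of the carriage at the height of its rail tops, 67 mm above the table: where the centre of the wheel's underside belongs. Axes as the microscope's; moves with the carriage.
- carriage_post (a point): Top centre of the carriage's upright round black post (22 mm diameter, from 45 to 100 mm above the table; this point at 100 mm), which stands 112 mm from the carriage's middle on its +y side; to push the carriage by. Axes as the microscope's.
- oil_bottle: White oil bottle, 56 mm wide, 150 tall; a bystander to leave alone. Origin: centre of underside.
- jar: Glass jar with steel lid, 70 mm wide, 90 tall; a bystander to leave alone. Origin: centre of underside.
- pinion: Dark steel bevel pinion blank, 90 mm wide, 60 tall; a bystander to leave alone. Origin: centre of underside.
- eyepiece: Black eyepiece barrel standing up, 38 mm wide, 55 tall, near the robot; a bystander to leave alone. Origin: centre of underside.
- gauge_case: Wooden gauge case, 100 x 60 x 28 mm, near the robot, right of the mat; a bystander to leave alone. Origin: centre of underside.
- shaft: Steel shaft, 130 mm long, on two small blocks, at the far edge; a bystander to leave alone. Origin: centre of underside.
There are look-alikes about, which are no part of the job. Leave any brown or turquoise look-alike of the lifter alone.

How it is judged:
By the outcome, as a careful person would: the job done as asked, in the order asked, and still so for the second after the job is handed in, with the robot touching nothing.
It also fails if it takes over 64 s, if anything falls off the work surface, if the arm or the gripper's body presses on something with over 40 N, if the wrist force passes 120 N, or if a joint passes its speed limit or range.

### The arm

A 6-joint arm with a two-finger parallel gripper is mounted at the origin on the work surface. World frame = base frame: x ahead of the robot, y to its left, z up, the work surface at z = 0. Lengths are in m, angles in rad, forces in N, time in s.
With the tool pointing down it reaches from about 0.35 to 0.875 m from the base axis. Payload 4.2 kg.
Tool frame: the origin (TCP) lies at the centre of the arm's flange, where the gripper is bolted on; the fingertips stand 173 mm ahead of it and the grasp point (between the pads) lies 155 mm ahead of it; z points along the fingers, x is the direction in which the jaws open and shut, and the axes are right-handed (so a half turn about z gives the same grasp; the last joint's range is limited). The gripper opens to 85 mm and grips with 20 to 120 N. Pads are 22 mm wide; open, the fingers measure 114 mm over their backs; the gripper's body (76 mm by 85 mm) begins 54 mm behind the grasp point. The pads swing forward as they close: fully open they stand 13 mm farther back than shut.
Start: joints at [0.259, 0.385, 0.008, 0, -1.194, -0.259], TCP at [0.625, 0, 0.405] pointing down, gripper open.
Joint ranges: [-3.14, 3.14], [-1.21, 2.06], [-1.07, 1.41], [-3.16, 2.05], [-2.99, -0.16], [-3.1, 3.1]. Speed limits (rad/s): [2.79, 2.79, 3.14, 3.14, 3.14, 3.14].

### API

Orientations are given as a unit quaternion [x, y, z, w].
In Python, from bench import monitor, snapshot, camera_params, ticket gives the robot as it stands.
- The arm moves only by the tool step_arm, never from a script. Its argument "steps" is a list of rows, each an object of numbers: "x", "y", "z": the shift along the tool's x, y, z in m; "twist": the turn about the tool's z in degrees; "claw": the finger opening in m, from 0 to 0.0854. In form: [{"x": .., "y": .., "z": .., "twist": .., "claw": ..}, ...]. A call has 1 to 5 rows; each row is the pose to reach, as a shift and turn from the pose commanded when the call began, along the tool's axes at that moment; what a row does not reach only later rows make up. A row lasts 1/8 s, in which the tool goes at most 62.5 mm and 10.7 degrees, less where a joint would pass 70% of its speed; a pose out of reach is approached as far as the arm can. A call with a gripper value outside its range is refused whole. The fingers move at their own pace and stop on an object; the grip force is fixed at half the most. Time passes only in rows, so rows that repeat a pose let the fingers close. It gives the time, the measured TCP pose, the force and the opening at its end, in the units of the state.
- monitor.read_state(): the state, without advancing time (a new reading comes with each control period).
- snapshot(name): name is "scene" or "side" or "wrist"; returns (picture, depth): 420x560x3 uint8, red, green, blue; 420x560 float32, m along the optical axis (not along the pixel's ray), 0 where there is no reading.
- camera_params(name): a dict with "intrinsics" (3x3 intrinsics, pixels), "cam_to_world" (4x4, takes a point from camera to world coordinates). Camera axes: x right, y up, looking along -z (the intrinsics and any distortion apply to the point x, -y, -z); pixel columns grow to the right and rows downward; lengths in m; the calibration is good to about 2 mm. A picture is of the moment at which its call begins: read the wrist's pose just before it. camera_params takes no time and is no camera call; for the wrist camera it gives the pose at the moment of the call.
- ticket.job_done(): hands the job in, once; it reports no verdict.
The state is a dict: "clock": time; "qpos": joint angles; "dq": joint speeds; "effort": joint torques, N m; "position": TCP position; "tool_rot": TCP orientation; "force": force on the tool from outside, world axes, zero at the start; "wrist_torque": the same for the moment, N m; "grip_width": opening from 0.0 (shut) to 1.0 (fully open).
Only numpy, scipy, OpenCV 4.12 (cv2) and the standard library are available. Lean on these libraries where they do the work, as an engineer would, in place of code of your own. Each camera call takes 0.05 s, during which the arm holds its last target.

## Working session

There is one attempt and no reset: what is moved stays moved. The work goes in short steps, Python scripts to look and compute and a tool call to move; the robot and the scene stay as the last step left them, time stands still between calls to the robot, and variables do not carry over. Pictures are saved under pics/ and viewed, and the job is handed in when it is done.

Besides the shell and the picture viewer there is one more tool, called after "Call:" in YAML: its name, and indented under it one key for each argument. step_arm: Moves the arm, as the interface text tells. Its arguments: {"type":"object","properties":{"steps":{"type":"array","items":{"type":"object","properties":{"x":{"type":"number"},"y":{"type":"number"},"z":{"type":"number"},"twist":{"type":"number"},"claw":{"type":"number"}}}}},"required":["steps"]}

```bash
ls; mkdir -p pics; cat > h.py <<'E'
import numpy as np, cv2, json
from bench import monitor, snapshot, camera_params, ticket
def snap(name,tag):
    P=camera_params(name); im,d=snapshot(name)
    cv2.imwrite(f'pics/{tag}.png',im[:,:,::-1]); np.savez(f'pics/{tag}.npz',im=im,d=d,K=np.array(P['intrinsics']),T=np.array(P['cam_to_world']))
    return im,d,P
def load(tag):
    z=np.load(f'pics/{tag}.npz'); return z['im'],z['d'],z['K'],z['T']
def cloud(d,K,T):
    v,u=np.mgrid[:d.shape[0],:d.shape[1]]
    x=(u-K[0,2])/K[0,0]*d; y=(v-K[1,2])/K[1,1]*d
    p=np.stack([x,-y,-d],-1); return p@T[:3,:3].T+T[:3,3]
def ray(uv,K,T,z):
    uv=np.atleast_2d(uv).astype(float)
    r=np.stack([(uv[:,0]-K[0,2])/K[0,0],-(uv[:,1]-K[1,2])/K[1,1],-np.ones(len(uv))],-1)@T[:3,:3].T
    o=T[:3,3]; s=(z-o[2])/r[:,2]; return o+r*s[:,None]
def proj(p,K,T):
    q=(np.atleast_2d(p)-T[:3,3])@T[:3,:3]; return np.stack([K[0,0]*q[:,0]/-q[:,2]+K[0,2],K[1,1]*-q[:,1]/-q[:,2]+K[1,2]],-1)
E
python3 - <<'E'
from h import *
s=monitor.read_state(); print(s)
for n in ['scene','side','wrist']:
    im,d,P=snap(n,n+'0'); print(n,P)
E
```

```text
pics
{'clock': 0.0, 'qpos': array([ 2.58596637e-01,  3.85567691e-01,  6.62753209e-03, -5.07055179e-04,
       -1.19401318e+00, -2.58605975e-01]), 'dq': array([ 0.00042286, -0.00052085,  0.00195883, -0.00023154, -0.00074466,
        0.00084111]), 'effort': array([-9.55001960e-04, -3.92286408e+01,  1.88399577e+01,  4.18616563e+00,
       -4.72148502e-03,  8.27910434e-07]), 'position': array([6.24794434e-01, 3.47792195e-05, 4.03613922e-01]), 'tool_rot': array([ 9.82039335e-05,  9.99999386e-01, -4.79974984e-05, -1.10290420e-03]), 'force': array([-0.32855827, -0.26514349, -0.52576335]), 'wrist_torque': array([-0.03169508,  0.02786577, -0.03927094]), 'grip_width': 1.0029852030771782}
scene {'intrinsics': array([[463.27390372,   0.        , 283.84996652],
       [  0.        , 463.27390372, 211.69279528],
       [  0.        ,   0.        ,   1.        ]]), 'cam_to_world': array([[-0.67748256, -0.49149295,  0.54722214,  1.11613368],
       [ 0.73549481, -0.46081268,  0.49668809,  0.63395218],
       [ 0.0080482 ,  0.73897656,  0.67368306,  0.85063469],
       [ 0.        ,  0.        ,  0. 
[... 295 characters left out ...]
3,  0.33377802, -0.60601119, -0.65736142],
       [-0.01598603,  0.86764502,  0.49692713,  0.6977007 ],
       [ 0.        ,  0.        ,  0.        ,  1.        ]])}
wrist {'intrinsics': array([[334.41546828,   0.        , 284.20320855],
       [  0.        , 334.41546828, 204.97629753],
       [  0.        ,   0.        ,   1.        ]]), 'cam_to_world': array([[-9.99994885e-01,  7.72675056e-04,  3.10371664e-03,
         6.26243892e-01],
       [-1.71379964e-03, -9.48765241e-01, -3.15977183e-01,
        -8.04380022e-02],
       [ 2.70055078e-03, -3.15980886e-01,  9.48761712e-01,
         3.72694503e-01],
       [ 0.00000000e+00,  0.00000000e+00,  0.00000000e+00,
         1.00000000e+00]])}
```

View pics/scene0.png

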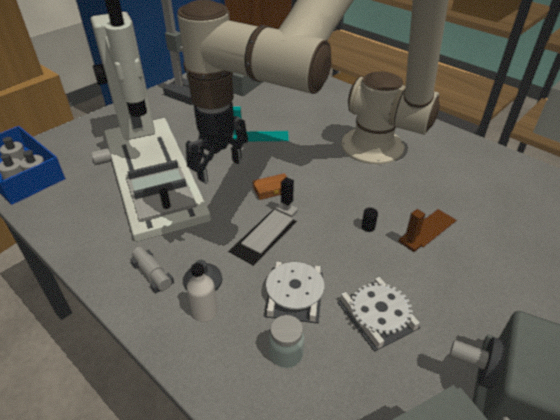

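View pics/side0.png

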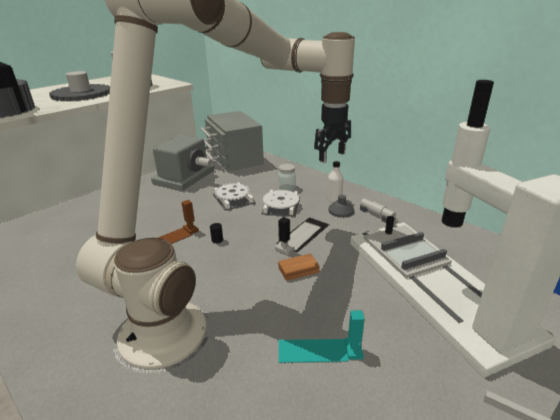

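View pics/wrist0.png

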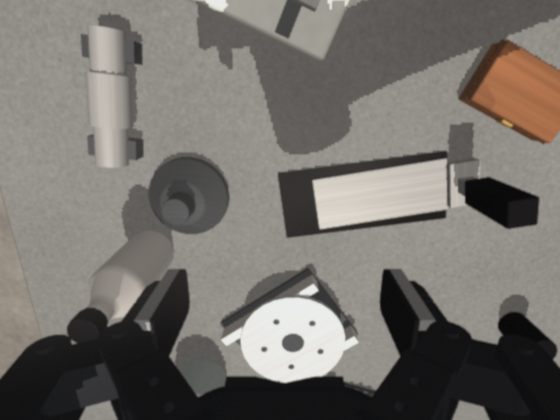

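Candidates for the lifter are the black grip with steel blade on a black mat (scene 270,232), the brown look-alike (428,232) and the turquoise look-alike (260,135). The description picks the first. Candidates for the gear are the toothed wheel on the farther-left rack (scene 381,307) and the smooth disc (295,285), so I choose the toothed one. Next is a close crop to check both.

```bash
python3 - <<'E'
from h import *
im,d,K,T=load('scene0')
a=cv2.resize(im[170:350,220:460],None,fx=3.2,fy=3.2,interpolation=cv2.INTER_CUBIC); cv2.imwrite('pics/c1.png',a[:,:,::-1])
a=cv2.resize(im[80:260,70:250],None,fx=3.2,fy=3.2,interpolation=cv2.INTER_CUBIC); cv2.imwrite('pics/c2.png',a[:,:,::-1])
E
```

```text
(no output)
```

View pics/c1.png

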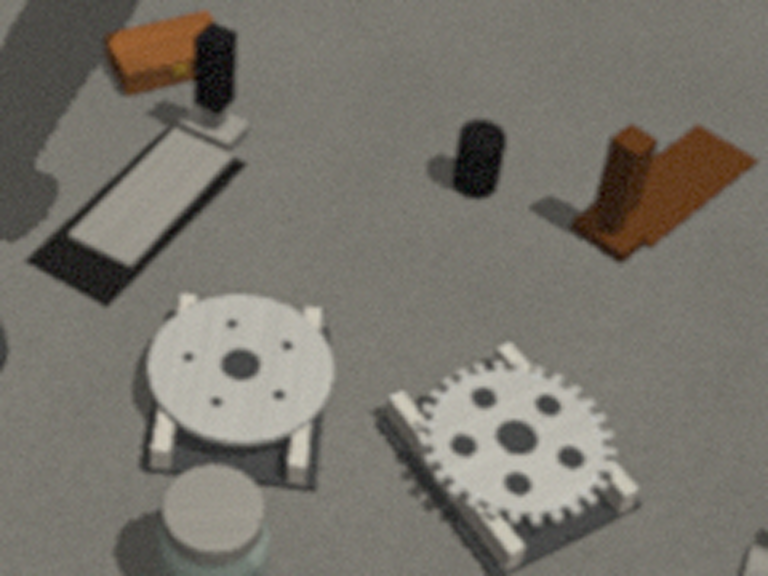

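View pics/c2.png

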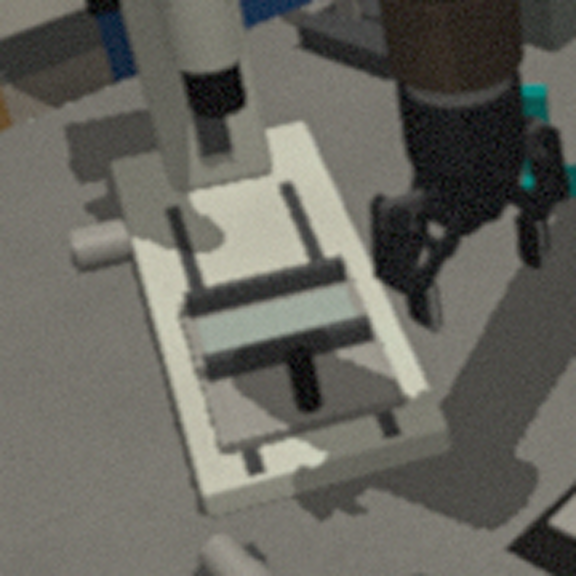

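The crops confirm both choices: the gear at scene (381,307) with the toothed rim on dark-based rack_b, and the lifter with black grip (287,190). The carriage has dark rails around (157,180) and a post at (165,197). Next I measure their positions.

```bash
cat > meas.py <<'E'
from h import *
def spots(tag):
    pass
im,d,K,T=load('scene0'); C=cloud(d,K,T)
# table check
for n in ['scene0','side0','wrist0']:
    im_,d_,K_,T_=load(n); c=cloud(d_,K_,T_); m=(d_>0)&(abs(c[...,2])<.015)&(c[...,0]>.3)&(c[...,0]<.9)&(abs(c[...,1])<.5); print(n,'table z med',np.median(c[m][:,2]),c[m][:,2].std())
# gear top by height
for n in ['scene0','side0']:
    im_,d_,K_,T_=load(n); c=cloud(d_,K_,T_); g=cv2.cvtColor(im_,cv2.COLOR_RGB2GRAY)
    print(n, 'gear px', proj([[.6,.3,.034]],K_,T_))
    m=(d_>0)&(c[...,2]>.029)&(c[...,2]<.042)&(c[...,0]>.4)&(c[...,0]<.95)&(c[...,1]>-.1)&(c[...,1]<.5)
    k,l,s,ce=cv2.connectedComponentsWithStats(m.astype(np.uint8))
    for i in range(1,k):
        if s[i,4]>400:
            p=c[l==i]; mm=(l==i).astype(np.uint8)
            cs,_=cv2.findContours(mm,cv2.RETR_EXTERNAL,cv2.CHAIN_APPROX_NONE)
            q=ray(max(cs,key=len)[:,0],K_,T_,.034)[:,:2].astype(np.float32)
            print(s[i],p[:,:2].mean(0),np.median(p[:,2]),'circ',cv2.minEnclosingCircle(q),'ell',cv2.fitEllipse(q))
E
python3 meas.py
```

```text
scene0 table z med 0.001059750952142724 0.0024449413607269647
side0 table z med -0.0007055857587103809 0.0028128090501526913
wrist0 table z med -0.00023493474186578323 0.0024559541801530793
scene0 gear px [[329.07898324 302.59178928]]
[139 255  30  30 428] [ 0.80250533 -0.05463569] 0.03591487799717191 circ ((0.8033674955368042, -0.05608546733856201), 0.050740938633680344) ell ((0.8011828064918518, -0.059405237436294556), (0.03431888669729233, 0.11186766624450684), 172.25970458984375)
[ 266  262   58   51 2224] [0.61565509 0.21372031] 0.03488366656799802 circ ((0.6196504235267639, 0.21508044004440308), 0.08359770476818085) ell ((0.615922212600708, 0.21301324665546417), (0.13232840597629547, 0.14410297572612762), 115.54840850830078)
[ 342  277   73   66 2400] [0.53654636 0.38868777] 0.03509873174705097 circ ((0.5378437638282776, 0.38533151149749756), 0.08500982075929642) ell ((0.5365236401557922, 0.38519081473350525), (0.13029377162456512, 0.13995668292045593), 144.560791015625)
side0 gear px [[260.47064109 191.33848056]]
[215 183  35  17 431] [0.53092719 0.3821016 ] 0.03275748747691476 circ ((0.529835045337677, 0.3852179944515228), 0.06887734681367874) ell ((0.5304831862449646, 0.3815945088863373), (0.12221229076385498, 0.12619522213935852), 72.19998931884766)
[263 190  36  19 513] [0.60880815 0.20546072] 0.03276042516876343 circ ((0.6095731258392334, 0.20392628014087677), 0.06836002320051193) ell ((0.6084522008895874, 0.20520460605621338), (0.12669236958026886, 0.1288718581199646), 113.80754852294922)
```

```bash
cat > m2.py <<'E'
from h import *
im,d,K,T=load('wrist0'); C=cloud(d,K,T); g=cv2.cvtColor(im,cv2.COLOR_RGB2GRAY)
def rect(mask,z,tag):
    cs,_=cv2.findContours(mask.astype(np.uint8),cv2.RETR_EXTERNAL,cv2.CHAIN_APPROX_NONE)
    c=max(cs,key=cv2.contourArea); q=ray(c[:,0],K,T,z)[:,:2]
    r=cv2.minAreaRect((q*1000).astype(np.float32)); print(tag,cv2.contourArea(c),np.round(r[0],1),np.round(r[1],1),round(r[2],2)); print(np.round(cv2.boxPoints(r),1).tolist())
roi=np.zeros(g.shape,bool); roi[145:245,270:448]=1
dark=(g<60)&roi
cl=cv2.morphologyEx(((g<60)|(g>140)).astype(np.uint8)*roi,cv2.MORPH_CLOSE,np.ones((5,5)))
rect(cl,.004,'mat(clipped)')
roi2=roi.copy(); roi2[:,446:]=0
bl=cv2.morphologyEx(((g>130)&roi2).astype(np.uint8),cv2.MORPH_CLOSE,np.ones((5,5))); rect(bl,.007,'blade(clipped at heel)')
m=(d>0)&(C[...,2]>.095)&(C[...,2]<.125)&(C[...,0]<.5)&(C[...,0]>.3)&(C[...,1]>-.15)&(C[...,1]<.05)
v,u=np.nonzero(m); print(len(u),u.min(),u.max(),v.min(),v.max())
p=C[m]; print('grip top',p.mean(0),np.median(p[:,2]))
c,_=cv2.findContours(m.astype(np.uint8),0,1); rect(m,.111,'grip top')
a=cv2.resize(im[120:270,260:560],None,fx=2.6,fy=2.6,interpolation=cv2.INTER_CUBIC); cv2.imwrite('pics/c3.png',a[:,:,::-1])
# microscope
im,d,K,T=load('scene0'); C=cloud(d,K,T)
for uv in [(162,236),(108,130),(163,120),(207,210)]: print('base corner z=.03',uv,ray(uv,K,T,.03)[0])
im,d,K,T=load('side0')
for uv in [(360,240),(505,378),(560,352),(407,225)]: print('side',uv,ray(uv,K,T,.03)[0])
E
python3 m2.py
```

```text
mat(clipped) 17044.5 [535.   32.4] [214.3 119.2] 0.03
[[427.79998779296875, 92.0], [427.8999938964844, -27.200000762939453], [642.2000122070312, -27.100000381469727], [642.0999755859375, 92.0999984741211]]
blade(clipped at heel) 6441.5 [516.   29.1] [148.4  60.9] 9.5
[[437.79998779296875, 46.900001525878906], [447.79998779296875, -13.199999809265137], [594.2000122070312, 11.300000190734863], [584.2000122070312, 71.4000015258789]]
1374 495 539 191 228
grip top [0.42962764 0.01140857 0.10775691] 0.11018206974407449
grip top 1311.0 [432.4  10.5] [35.4 31.8] 9.62
[[412.29998779296875, 23.200000762939453], [417.6000061035156, -8.100000381469727], [452.5, -2.200000047683716], [447.20001220703125, 29.100000381469727]]
base corner z=.03 (162, 236) [ 0.72194372 -0.13085354  0.03      ]
base corner z=.03 (108, 130) [ 0.55035236 -0.6532942   0.03      ]
base corner z=.03 (163, 120) [ 0.39119725 -0.57448629  0.03      ]
base corner z=.03 (207, 210) [ 0.58317577 -0.12328571  0.03      ]
side (360, 240) [ 0.58649084 -0.1478196   0.03      ]
side (505, 378) [ 0.38050117 -0.62015875  0.03      ]
side (560, 352) [ 0.52228563 -0.6817961   0.03      ]
side (407, 225) [ 0.75682671 -0.20990898  0.03      ]
```

View pics/c3.png

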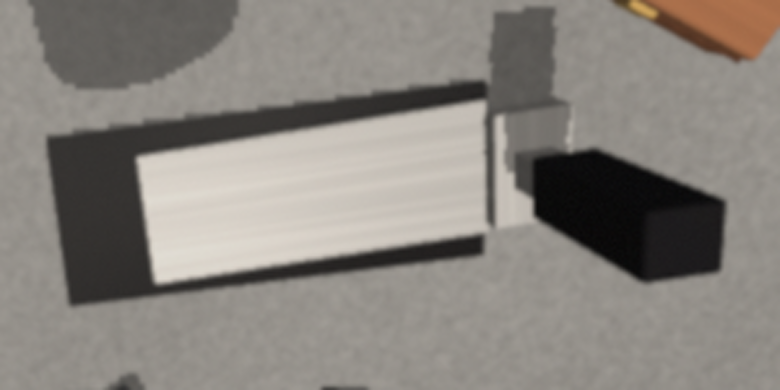

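Call:
step_arm:
  steps:
    - {"y": -0.06}
    - {"y": -0.12}
    - {"y": -0.18}
    - {"y": -0.2}
    - {"y": -0.2}

```text
$.steps[0]: bad value
```

```bash
python3 - <<'E'
from h import *
im,d,P=snap('wrist','w1'); s=monitor.read_state(); print(s['clock'],s['position'],s['dq'].round(3))
E
```

```text
0.2 [6.24877730e-01 5.35958977e-05 4.04072266e-01] [ 0.001 -0.003  0.004  0.002 -0.     0.001]
```

View pics/w1.png

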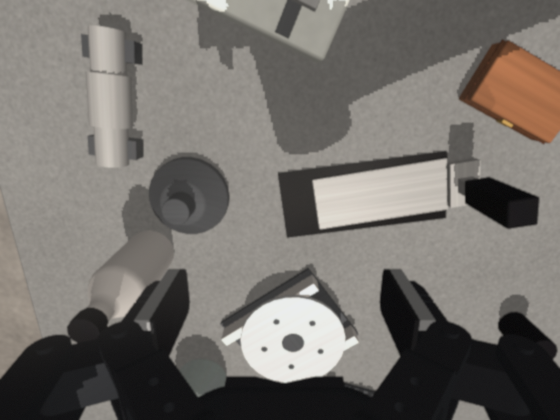

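The call was refused and nothing moved: each row needs all its fields.

Call:
step_arm:
  steps:
    - {"x": 0, "y": -0.06, "z": 0, "twist": 0, "claw": 0.085}
    - {"x": 0, "y": -0.12, "z": 0, "twist": 0, "claw": 0.085}
    - {"x": 0, "y": -0.18, "z": 0, "twist": 0, "claw": 0.085}
    - {"x": 0, "y": -0.2, "z": 0, "twist": 0, "claw": 0.085}
    - {"x": 0, "y": -0.2, "z": 0, "twist": 0, "claw": 0.085}

```text
clock: 0.82
position: [0.6248, -0.2012, 0.4041]
tool_rot: [0.001, 1.0, 0.0, -0.0]
force: [-0.1, 0.7, -0.3]
grip_width: 0.996
```

```bash
python3 - <<'E'
from h import *
im,d,P=snap('wrist','w1b'); s=monitor.read_state(); print(s['clock'],s['position'],s['dq'].round(3))
E
```

```text
0.875 [ 0.62492801 -0.20007169  0.40431871] [ 0.029 -0.009 -0.003 -0.001 -0.001  0.   ]
```

View pics/w1b.png

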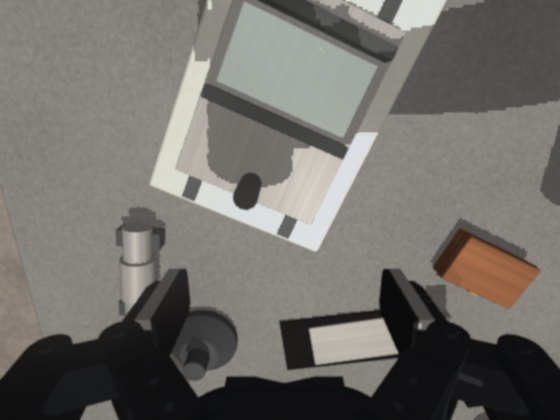

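The wrist picture shows the carriage: the near rail runs (205,90) to (345,152), the far rail is at (240,0)-(400,55), the post is at (248,190), and the base front edge runs (150,185)-(318,250). Next the gear view.

```bash
python3 - <<'E'
from h import *
im,d,K,T=load('w1b')
a=cv2.resize(im[0:260,140:440],None,fx=2.3,fy=2.3,interpolation=cv2.INTER_CUBIC); cv2.imwrite('pics/c4.png',a[:,:,::-1])
E
```

```text
(no output)
```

View pics/c4.png

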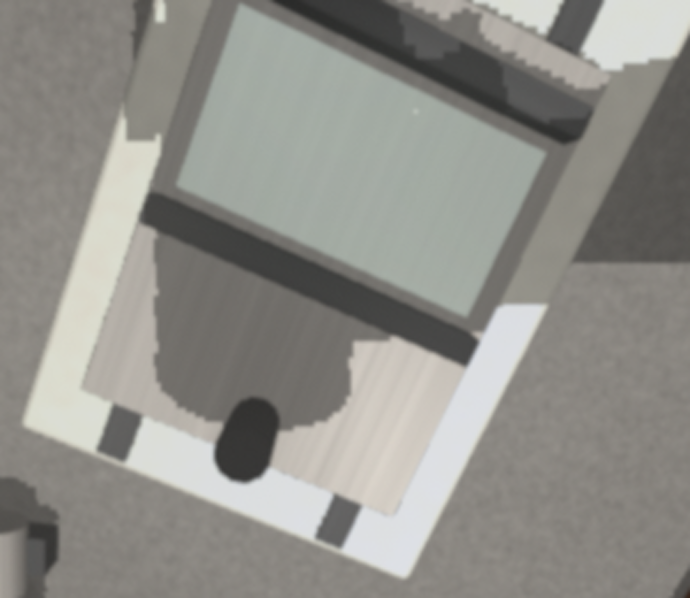

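Call:
step_arm:
  steps:
    - {"x": 0.02, "y": 0.06, "z": 0, "twist": 0, "claw": 0.085}
    - {"x": 0.04, "y": 0.12, "z": 0, "twist": 0, "claw": 0.085}
    - {"x": 0.06, "y": 0.18, "z": 0, "twist": 0, "claw": 0.085}
    - {"x": 0.08, "y": 0.24, "z": 0, "twist": 0, "claw": 0.085}
    - {"x": 0.09, "y": 0.3, "z": 0, "twist": 0, "claw": 0.085}

```text
clock: 1.5
position: [0.5334, 0.1019, 0.4053]
tool_rot: [-0.001, 1.0, 0.0, 0.0]
force: [1.8, 0.0, 1.0]
grip_width: 0.994
```

Call:
step_arm:
  steps:
    - {"x": 0, "y": 0.06, "z": 0, "twist": 0, "claw": 0.085}
    - {"x": 0, "y": 0.12, "z": 0, "twist": 0, "claw": 0.085}
    - {"x": 0, "y": 0.18, "z": 0, "twist": 0, "claw": 0.085}
    - {"x": 0, "y": 0.24, "z": 0, "twist": 0, "claw": 0.085}
    - {"x": 0, "y": 0.28, "z": 0, "twist": 0, "claw": 0.085}

```text
clock: 2.12
position: [0.5333, 0.3829, 0.4046]
tool_rot: [-0.002, 1.0, 0.0, -0.0]
force: [0.1, -0.6, 0.0]
grip_width: 0.999
```

```bash
python3 - <<'E'
from h import *
snap('side','s1'); im,d,P=snap('wrist','w2'); s=monitor.read_state(); print(s['clock'],s['position'],s['dq'].round(3))
E
```

```text
2.225 [0.53327125 0.38404406 0.40366336] [-0.05  -0.036 -0.054  0.001 -0.017  0.024]
```

View pics/w2.png

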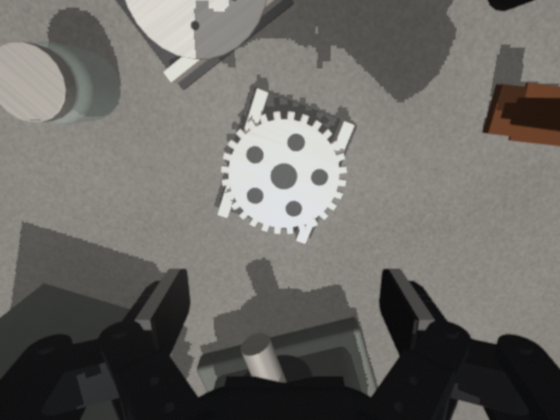

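The gear centre spot is at (284,176), its rails run (262,92)-(224,215) and (347,125)-(303,240), and the disc is at the top (195,25). Entry is from the upper end, near the disc side. Next is a finer measurement.

```bash
python3 - <<'E'
from h import *
im,d,K,T=load('w2')
a=cv2.resize(im[75:260,200:370],None,fx=3.2,fy=3.2,interpolation=cv2.INTER_CUBIC); cv2.imwrite('pics/c5.png',a[:,:,::-1])
hsv=cv2.cvtColor(im,cv2.COLOR_RGB2HSV); g=cv2.cvtColor(im,cv2.COLOR_RGB2GRAY)
m=(g>175).astype(np.uint8); m[:75]=0;m[260:]=0;m[:,:200]=0;m[:,370:]=0
c,_=cv2.findContours(m,0,1); c=max(c,key=cv2.contourArea)
# spots
h=((g<110)).astype(np.uint8); 
k,l,s,ce=cv2.connectedComponentsWithStats(h)
P=[]
for i in range(1,k):
    if 60<s[i,4]<900 and 130<ce[i][1]<220 and 235<ce[i][0]<330: w=ray(ce[i],K,T,.034)[0]; print(s[i],ce[i].round(1),w.round(4)); P.append((s[i,4],w))
print('mean5',np.mean([w for a,w in P if a<450],0))
C=cloud(d,K,T)
mm=m.astype(bool)&(d>0); print('z of white', np.percentile(C[mm][:,2],[5,50,95]))
# rails: distance from gear centre >66mm
g0=np.mean([w for a,w in P if a<450],0)
v,u=np.nonzero(m); w=ray(np.stack([u,v],1),K,T,.028)
r=np.hypot(*(w[:,:2]-g0[:2]).T)
sel=r>.068
mk=np.zeros_like(m); mk[v[sel],u[sel]]=1
k,l,s,ce=cv2.connectedComponentsWithStats(mk)
for i in range(1,k):
    if s[i,4]>20:
        vv,uu=np.nonzero(l==i); q=ray(np.stack([uu,vv],1),K,T,.028)[:,:2]*1000
        rr=cv2.minAreaRect(q.astype(np.float32)); print(s[i],np.round(cv2.boxPoints(rr),1).tolist(),np.round(rr[1],1),round(rr[2],1), q.mean(0).round(1))
E
```

```text
[289 135  15  15 176] [295.7 142. ] [0.5235 0.3528 0.034 ]
[248 148  14  14 162] [254.4 154.4] [0.5652 0.3657 0.034 ]
[272 165  24  23 423] [283.4 175.8] [0.5356 0.3877 0.034 ]
[312 171  15  13 153] [319.2 176.9] [0.4984 0.3885 0.034 ]
[248 189  14  13 143] [254.5 195.3] [0.5659 0.409  0.034 ]
[287 202  14  13 139] [293.4 208.3] [0.5246 0.4232 0.034 ]
mean5 [0.53554239 0.38782631 0.034     ]
z of white [0.02731583 0.03351361 0.03478525]
[249  89  19  29 287] [[551.7000122070312, 305.70001220703125], [562.0999755859375, 302.0], [571.7000122070312, 328.79998779296875], [561.2999877929688, 332.5]] [28.5 11. ] 70.3 [561.2 315. ]
[338 122  16  27 228] [[465.0, 335.8999938964844], [475.5, 332.29998779296875], [483.6000061035156, 355.79998779296875], [473.1000061035156, 359.3999938964844]] [24.8 11.1] 71.0 [473.3 344.1]
[218 196  13  22 170] [[589.4000244140625, 415.70001220703125], [600.2999877929688, 411.70001220703125], [608.2999877929688, 433.3999938964844], [597.4000244140625, 437.3999938964844]] [23.1 11.6] 69.9 [600.1 426. ]
[297 228  15  16 128] [[504.3999938964844, 448.3999938964844], [515.2000122070312, 444.8999938964844], [521.2999877929688, 464.0], [510.5, 467.5]] [20.1 11.4] 72.2 [512.9 458.2]
```

View pics/c5.png

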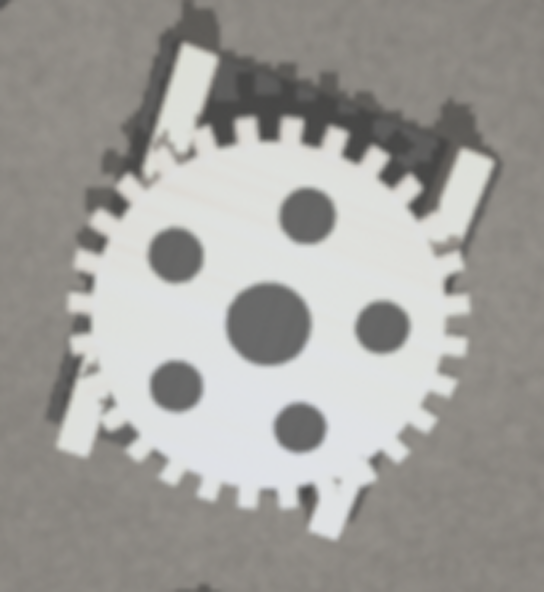

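```bash
python3 - <<'E'
from h import *
im,d,K,T=load('w1b'); C=cloud(d,K,T); g=cv2.cvtColor(im,cv2.COLOR_RGB2GRAY)
print('cam',T[:3,3])
P=lambda q,z,o,s: ray(np.array(q)/s+np.array(o),K,T,z)[:,:2]*1000
def show(n,w): print(n,np.round(w,1).tolist())
# rail mask by height
m=(d>0)&(C[...,2]>.060)&(C[...,2]<.075); m[260:]=0
k,l,s,ce=cv2.connectedComponentsWithStats(m.astype(np.uint8))
for i in range(1,k):
    if s[i,4]>150:
        vv,uu=np.nonzero(l==i); z=np.median(C[l==i][:,2]); q=ray(np.stack([uu,vv],1),K,T,.067)[:,:2]*1000
        r=cv2.minAreaRect(q.astype(np.float32)); print(s[i],z,np.round(cv2.boxPoints(r),1).tolist(),np.round(r[1],1),round(r[2],2))
        cs=np.zeros((*g.shape,3),np.uint8)
out=im.copy(); out[m]=[255,0,0]; a=cv2.resize(out[0:260,140:440],None,fx=2.3,fy=2.3); cv2.imwrite('pics/c6.png',a[:,:,::-1])
show('plate z45 corners',P([(82,388),(395,516)],.045,(140,0),2.3))
show('glass z45',P([(238,3),(547,150),(470,317),(176,187)],.045,(140,0),2.3))
show('base front z30',P([(22,427),(406,578)],.030,(140,0),2.3))
m=(d>0)&(C[...,2]>.09)&(C[...,2]<.11)&(g<90); m[260:]=0
v,u=np.nonzero(m); print('post',len(u),u.min(),u.max(),v.min(),v.max(),ray([(u.mean(),v.mean())],K,T,.1))
show('post top guess', P([(259,412)],.1,(140,0),2.3))
im,d,K,T=load('wrist0')
print('lifter'); 
show('grip top z.111',P([(642,211),(723,200),(719,270),(645,282)],.111,(260,120),2.6))
show('tip corners z7',P([(136,155),(155,285)],.007,(260,120),2.6))
show('heel corners z7',P([(484,99),(484,234)],.007,(260,120),2.6))
show('block z12?',P([(492,112),(572,101),(497,232)],.016,(260,120),2.6))
show('mat far z4',P([(48,136),(71,304)],.004,(260,120),2.6))
show('mat near z4',P([(484,82),(483,253)],.004,(260,120),2.6))
E
```

```text
cam [ 0.62605172 -0.28169368  0.37304968]
[ 267    0  132   61 2163] 0.06645827468978022 [[530.0, -319.0], [634.0999755859375, -364.5], [639.5, -352.3999938964844], [535.2999877929688, -306.8999938964844]] [ 13.3 113.7] 66.4
[ 201   83  148   76 2216] 0.0665353918395086 [[566.4000244140625, -235.5], [694.0999755859375, -291.20001220703125], [699.0, -279.8999938964844], [571.4000244140625, -224.1999969482422]] [ 12.3 139.3] 66.41
plate z45 corners [[733.8, -210.6], [596.6, -150.7]]
glass z45 [[660.5, -356.8], [540.5, -306.0], [567.2, -240.8], [687.8, -292.3]]
base front z30 [[768.3, -189.0], [589.0, -111.9]]
post 494 234 258 183 208 [[ 0.65862228 -0.19915045  0.1       ]]
post top guess [[652.2, -213.5]]
lifter
grip top z.111 [[442.0, 3.3], [417.2, -0.4], [412.8, 23.3], [435.9, 27.5]]
tip corners z7 [[593.5, 11.3], [583.1, 72.0]]
heel corners z7 [[446.6, -13.3], [437.2, 47.3]]
block z12? [[446.8, -9.5], [414.4, -14.2], [436.3, 43.3]]
mat far z4 [[631.6, 3.6], [621.2, 82.8]]
mat near z4 [[446.2, -20.0], [434.7, 57.5]]
```

View pics/c6.png

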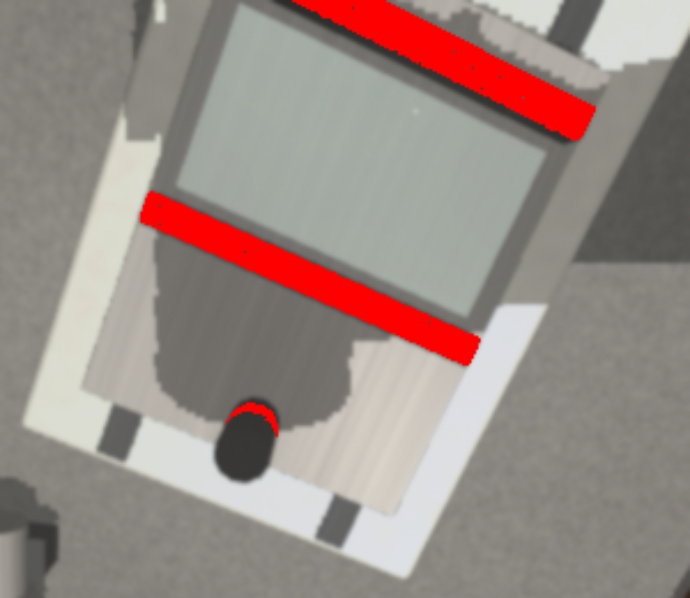

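Call:
step_arm:
  steps:
    - {"x": 0.018, "y": -0.06, "z": 0, "twist": 0, "claw": 0.085}
    - {"x": 0.036, "y": -0.12, "z": 0, "twist": 0, "claw": 0.085}
    - {"x": 0.054, "y": -0.18, "z": 0, "twist": 0, "claw": 0.085}
    - {"x": 0.072, "y": -0.24, "z": 0, "twist": 0, "claw": 0.085}
    - {"x": 0.09, "y": -0.3, "z": 0, "twist": 0, "claw": 0.085}

```text
clock: 2.85
position: [0.4436, 0.078, 0.4051]
tool_rot: [-0.001, 1.0, 0.0, 0.0]
force: [1.1, 0.1, -0.1]
grip_width: 0.997
```

Call:
step_arm:
  steps:
    - {"x": 0.019, "y": -0.05, "z": 0.02, "twist": -5, "claw": 0.085}
    - {"x": 0.019, "y": -0.066, "z": 0.06, "twist": -9.5, "claw": 0.085}
    - {"x": 0.019, "y": -0.066, "z": 0.08, "twist": -9.5, "claw": 0.085}
    - {"x": 0.019, "y": -0.066, "z": 0.08, "twist": -9.5, "claw": 0.085}

```text
clock: 3.35
position: [0.4254, 0.0133, 0.3239]
tool_rot: [-0.083, 0.997, -0.0, -0.002]
force: [0.5, -0.1, -0.0]
grip_width: 0.995
```

```bash
python3 - <<'E'
from h import *
from scipy.spatial.transform import Rotation as R
im,d,P=snap('wrist','w3'); s=monitor.read_state(); print(s['clock'],s['position'],s['dq'].round(3))
print(R.from_quat(s['tool_rot']).as_matrix().round(4))
E
```

```text
3.4 [0.42608432 0.01370863 0.32498372] [ 0.004 -0.013  0.034  0.005 -0.001  0.001]
[[-9.861e-01 -1.661e-01 -2.000e-04]
 [-1.661e-01  9.861e-01 -4.000e-04]
 [ 3.000e-04 -3.000e-04 -1.000e+00]]
```

View pics/w3.png

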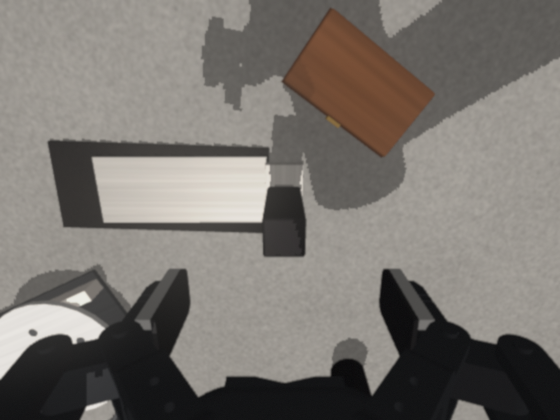

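The picture shows the lifter square to the image, with the grip top at (264-305, 222-256), the blade at (93-270, 155-222) and the mat's left edge at (50-65, 141-227). I re-measure from here.

```bash
python3 - <<'E'
from h import *
im,d,K,T=load('w3')
a=cv2.resize(im[125:270,40:320],None,fx=2.7,fy=2.7,interpolation=cv2.INTER_CUBIC); cv2.imwrite('pics/c7.png',a[:,:,::-1])
E
```

```text
(no output)
```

View pics/c7.png

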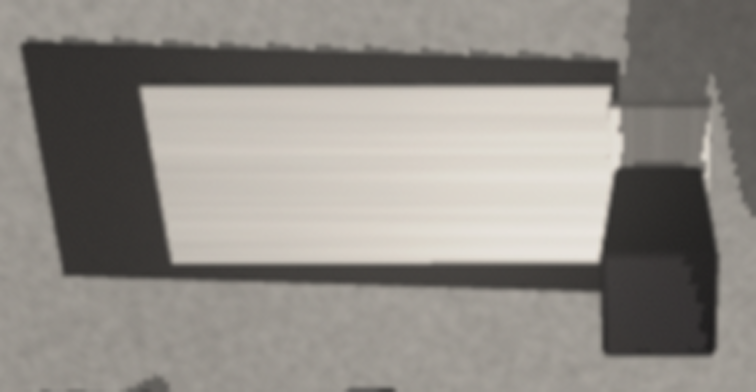

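```bash
python3 - <<'E'
from h import *
im,d,K,T=load('w3')
P=lambda q,z: ray(np.array(q)/2.7+np.array((40,125)),K,T,z)[:,:2]*1000
def show(n,w): print(n,np.round(w,1).tolist(), 'mean',np.round(w.mean(0),1))
show('grip',P([(602,254),(717,254),(713,353),(604,353)],.111))
show('tip',P([(139,86),(171,264)],.007)); show('heel',P([(612,86),(603,263)],.007))
show('matfar',P([(22,42),(65,273)],.004)); show('matnear',P([(617,62),(605,291)],.004))
E
```

```text
grip [[440.1, 4.0], [415.7, -0.1], [412.2, 23.3], [436.2, 27.4]] mean [426.1  13.7]
tip [[593.6, 12.1], [583.6, 71.9]] mean [588.6  42. ]
heel [[445.4, -13.0], [439.3, 47.3]] mean [442.4  17.2]
matfar [[631.4, 4.8], [621.0, 82.8]] mean [626.2  43.8]
matnear [[445.1, -20.3], [437.1, 58.7]] mean [441.1  19.2]
```

Call:
step_arm:
  steps:
    - {"x": 0, "y": 0, "z": 0.05, "twist": 0, "claw": 0.085}
    - {"x": 0, "y": 0, "z": 0.085, "twist": 0, "claw": 0.085}
    - {"x": 0, "y": 0, "z": 0.092, "twist": 0, "claw": 0.05}
    - {"x": 0, "y": 0, "z": 0.092, "twist": 0, "claw": 0.015}
    - {"x": 0, "y": 0, "z": 0.092, "twist": 0, "claw": 0.015}

```text
clock: 4.03
position: [0.4271, 0.0139, 0.2343]
tool_rot: [-0.083, 0.997, 0.0, 0.002]
force: [-0.1, -0.4, -0.3]
grip_width: 0.37
```

Call:
step_arm:
  steps:
    - {"x": 0, "y": 0, "z": 0, "twist": 0, "claw": 0.015}
    - {"x": 0, "y": 0, "z": 0, "twist": 0, "claw": 0.015}
    - {"x": 0, "y": 0, "z": 0, "twist": 0, "claw": 0.015}

```text
clock: 4.4
position: [0.4268, 0.0136, 0.2343]
tool_rot: [-0.083, 0.997, 0.0, 0.001]
force: [-2.7, 1.2, 5.5]
grip_width: 0.301
```

```bash
python3 - <<'E'
from h import *
im,d,K,T=load('scene0'); C=cloud(d,K,T)
for n in ['scene0','w2']:
    im,d,K,T=load(n); C=cloud(d,K,T); m=(d>0)&(C[...,2]>.02)&(C[...,2]<.065)&(C[...,0]>.28)&(C[...,0]<.46)&(C[...,1]>.08)&(C[...,1]<.26)
    print(n,m.sum(), [np.percentile(C[m][:,i],[2,50,98]).round(3).tolist() for i in range(3)] if m.sum() else '')
    m=(d>0)&(C[...,2]>.015)&(C[...,2]<.045)&(C[...,0]>.5)&(C[...,0]<.72)&(C[...,1]>.12)&(C[...,1]<.32)
    p=C[m]; l=p[:,:2]@[-.944,.329]; s=p[:,:2]@[.329,.944]; print('rack_a lateral max',np.percentile(l,[50,98,99.7,100]), s[l>np.percentile(l,99)].mean())
snap('side','s2'); snap('wrist','w4')
E
```

```text
scene0 265 [[0.307, 0.33, 0.34], [0.193, 0.214, 0.228], [0.021, 0.052, 0.059]]
rack_a lateral max [-0.51071585 -0.42943519 -0.42080153 -0.41745943] 0.4770057062641698
w2 121 [[0.317, 0.328, 0.334], [0.224, 0.227, 0.228], [0.021, 0.028, 0.04]]
rack_a lateral max [-0.50197926 -0.42744442 -0.42063024 -0.41977845] 0.47735846572005086
```

Call:
step_arm:
  steps:
    - {"x": 0, "y": 0, "z": -0.01, "twist": 0, "claw": 0.015}
    - {"x": 0, "y": 0, "z": -0.04, "twist": 0, "claw": 0.015}
    - {"x": 0, "y": 0, "z": -0.08, "twist": 0, "claw": 0.015}
    - {"x": 0, "y": 0, "z": -0.09, "twist": 0, "claw": 0.015}
    - {"x": 0, "y": 0, "z": -0.09, "twist": 0, "claw": 0.015}

```text
clock: 5.12
position: [0.426, 0.0133, 0.3229]
tool_rot: [-0.083, 0.997, 0.0, 0.0]
force: [0.6, -0.4, -2.7]
grip_width: 0.298
```

```bash
python3 - <<'E'
from h import *
im,d,P=snap('wrist','w5'); s=monitor.read_state(); print(s['clock'],s['position'],s['force'],s['wrist_torque'],s['grip_width'])
a,_,_=snap('side','s3')
cv2.imwrite('pics/s3c.png',cv2.resize(a[130:300,200:400],None,fx=3.5,fy=3.5,interpolation=cv2.INTER_CUBIC)[:,:,::-1])
E
```

```text
5.175 [0.42574926 0.0132245  0.32200566] [-0.38967182 -1.00290866 -2.26817682] [-0.04426915  0.02300379 -0.02453907] 0.3038407248359799
```

View pics/w5.png

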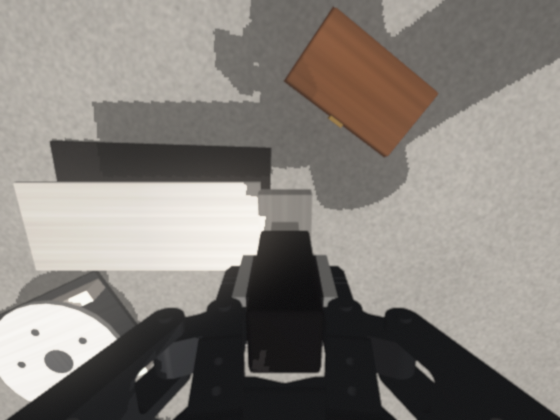

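View pics/s3c.png

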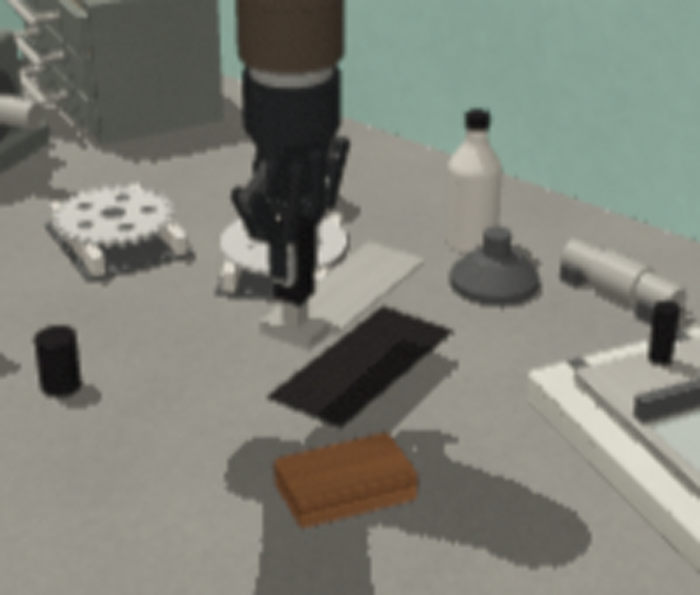

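The lifter is held level and clear of the mat in w5, with the blade tip edge at (15-37, 182-270). I measure its pose in the hand.

```bash
cat > blade.py <<'E'
from h import *
from scipy.spatial.transform import Rotation as R
def blade(tag,pos,q,ztop):
    im,d,K,T=load(tag); C=cloud(d,K,T); g=cv2.cvtColor(im,cv2.COLOR_RGB2GRAY)
    # tool frame
    M=R.from_quat(q).as_matrix()
    m=(d>0)&(abs(C[...,2]-ztop)<.012)&(g>130); 
    k,l,s,ce=cv2.connectedComponentsWithStats(m.astype(np.uint8)); i=1+np.argmax(s[1:,4])
    mm=cv2.erode((l==i).astype(np.uint8),np.ones((5,5)))>0
    p=C[mm]; A=np.c_[p[:,:2]-p[:,:2].mean(0),np.ones(len(p))]; co=np.linalg.lstsq(A,p[:,2],rcond=None)[0]
    print('blade plane slope deg',np.degrees(co[:2]).round(2),'z',co[2].round(4),'n',len(p))
    cs,_=cv2.findContours((l==i).astype(np.uint8),0,1); c=max(cs,key=cv2.contourArea)
    w=ray(c[:,0],K,T,ztop); t=((w-pos)@M)*1000
    r=cv2.minAreaRect(t[:,:2].astype(np.float32)); print('tool-frame rect',np.round(r[0],1),np.round(r[1],1),round(r[2],2)); print(np.round(cv2.boxPoints(r),1).tolist())
E
python3 - <<'E'
from blade import *
s=monitor.read_state()
blade('w5',s['position'],s['tool_rot'],.097)
E
```

```text
blade plane slope deg [-1.1  -1.21] z 0.0958 n 18493
tool-frame rect [-75.4  -0.8] [ 59.5 180.1] 89.88
[[-165.5, -30.399999618530273], [14.5, -30.700000762939453], [14.600000381469727, 28.799999237060547], [-165.39999389648438, 29.100000381469727]]
```

Call:
step_arm:
  steps:
    - {"x": -0.01, "y": 0.025, "z": 0, "twist": -10, "claw": 0.015}
    - {"x": -0.02, "y": 0.05, "z": 0, "twist": -20, "claw": 0.015}
    - {"x": -0.03, "y": 0.08, "z": 0, "twist": -30, "claw": 0.015}
    - {"x": -0.04, "y": 0.11, "z": 0, "twist": -40, "claw": 0.015}
    - {"x": -0.0473, "y": 0.127, "z": 0, "twist": -50, "claw": 0.015}

```text
clock: 5.85
position: [0.452, 0.1477, 0.3209]
tool_rot: [-0.499, 0.867, -0.0, -0.002]
force: [1.0, -0.4, -2.5]
grip_width: 0.297
```

Call:
step_arm:
  steps:
    - {"x": 0, "y": 0, "z": 0, "twist": -7, "claw": 0.015}
    - {"x": 0, "y": 0, "z": 0, "twist": -11.3, "claw": 0.015}
    - {"x": 0, "y": 0, "z": 0, "twist": -11.3, "claw": 0.015}
    - {"x": 0, "y": 0, "z": 0, "twist": -11.3, "claw": 0.015}

```text
clock: 6.35
position: [0.452, 0.1464, 0.3218]
tool_rot: [-0.579, 0.815, 0.0, -0.001]
force: [0.1, -0.6, -2.7]
grip_width: 0.296
```

```bash
python3 - <<'E'
from blade import *
snap('wrist','w6'); s=monitor.read_state(); print(s['clock'],s['position'],R.from_quat(s['tool_rot']).as_matrix().round(4).tolist(),s['dq'].round(3))
blade('w6',s['position'],s['tool_rot'],.097)
E
```

```text
6.4 [0.45202726 0.14640296 0.3220857 ] [[-0.3299, -0.944, -0.0012], [-0.944, 0.3299, -0.0008], [0.0011, 0.0008, -1.0]] [-0.    -0.008  0.004  0.001  0.     0.004]
blade plane slope deg [ 0.11 -0.69] z 0.0942 n 17973
tool-frame rect [-84.1  -3. ] [ 59.1 157.5] 89.95
[[-162.89999389648438, -32.5], [-5.300000190734863, -32.599998474121094], [-5.300000190734863, 26.5], [-162.8000030517578, 26.600000381469727]]
```

View pics/w6.png

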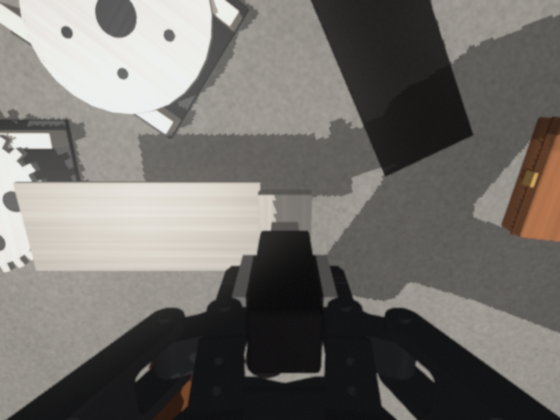

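```bash
python3 - <<'E'
from h import *
im,d,K,T=load('w6')
pts=[[.5517,.3057,.028],[.5621,.302,.028],[.465,.3359,.028],[.4755,.3323,.028],[.5355,.3878,.034]]
print(proj(pts,K,T).round(1))
# predicted other hole positions
print(proj([[.5235,.3528,.034],[.5652,.3657,.034]],K,T).round(1))
cv2.imwrite('pics/c8.png',cv2.resize(im[100:290,0:200],None,fx=3.5,fy=3.5,interpolation=cv2.INTER_CUBIC)[:,:,::-1])
E
```

```text
[[ 50.7 147.4]
 [ 47.7 133.1]
 [ 74.1 253.3]
 [ 71.4 241.7]
 [-32.3 201.2]]
[[ 13.6 201. ]
 [-31.7 157.7]]
```

View pics/c8.png

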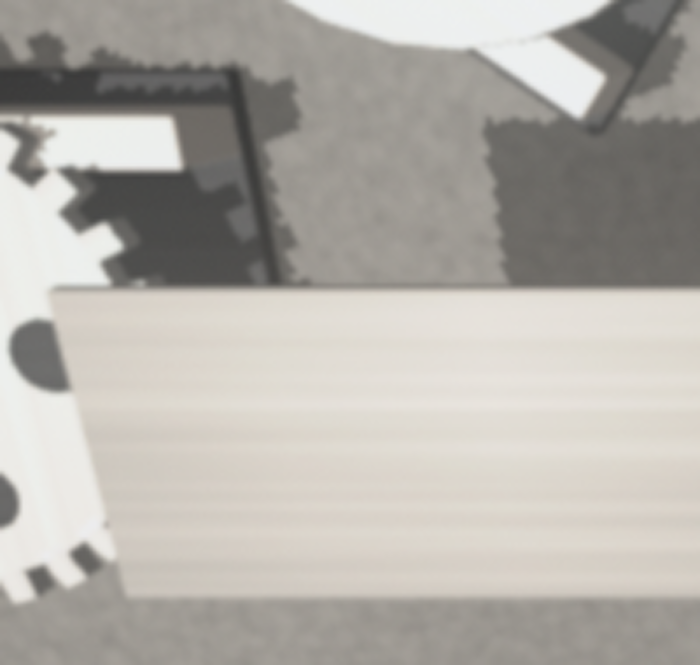

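Call:
step_arm:
  steps:
    - {"x": 0, "y": 0, "z": 0.04, "twist": 0, "claw": 0.015}
    - {"x": 0, "y": 0, "z": 0.07, "twist": 0, "claw": 0.015}
    - {"x": 0, "y": 0, "z": 0.0765, "twist": 0, "claw": 0.015}
    - {"x": 0, "y": 0, "z": 0.0765, "twist": 0, "claw": 0.015}

```text
clock: 6.9
position: [0.4525, 0.1467, 0.2465]
tool_rot: [-0.579, 0.815, -0.0, 0.0]
force: [0.6, 0.9, -1.6]
grip_width: 0.296
```

Call:
step_arm:
  steps:
    - {"x": -0.02, "y": 0, "z": 0, "twist": 0, "claw": 0.015}
    - {"x": -0.04, "y": 0, "z": 0, "twist": 0, "claw": 0.015}
    - {"x": -0.04, "y": 0, "z": 0, "twist": 0, "claw": 0.015}

```text
clock: 7.28
position: [0.4664, 0.1866, 0.2471]
tool_rot: [-0.58, 0.815, -0.0, 0.002]
force: [-0.1, 0.4, -3.0]
grip_width: 0.294
```

```bash
python3 - <<'E'
from blade import *
a,_,_=snap('wrist','w7'); b,_,_=snap('side','s4'); s=monitor.read_state(); print(s['clock'],s['position'],s['force'],s['dq'].round(3))
cv2.imwrite('pics/c9.png',np.hstack([cv2.resize(a[90:290,0:200],(560,560),interpolation=cv2.INTER_CUBIC)])[:,:,::-1])
E
```

```text
7.375 [0.46526319 0.18497342 0.24635386] [-0.45365588  0.39660917 -2.36922552] [-0.01  -0.004 -0.021 -0.002 -0.001  0.002]
```

View pics/c9.png

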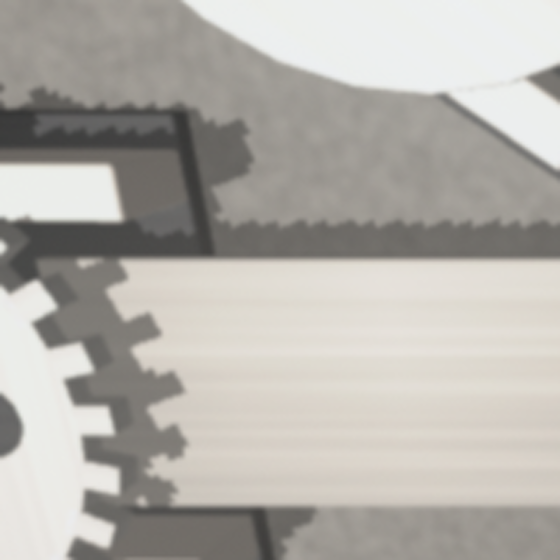

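The blade is in the slot under the gear's edge with even gaps (blade edges at rows 258 and 505 in the crop, inner rail edge at 222). I continue the insertion.

Call:
step_arm:
  steps:
    - {"x": -0.03, "y": 0, "z": 0, "twist": 0, "claw": 0.015}
    - {"x": -0.065, "y": 0, "z": 0, "twist": 0, "claw": 0.015}
    - {"x": -0.095, "y": 0, "z": 0, "twist": 0, "claw": 0.015}
    - {"x": -0.11, "y": 0, "z": 0, "twist": 0, "claw": 0.015}
    - {"x": -0.11, "y": 0, "z": 0, "twist": 0, "claw": 0.015}

```text
clock: 8.0
position: [0.5013, 0.2884, 0.2459]
tool_rot: [-0.579, 0.815, -0.0, -0.0]
force: [0.2, -1.3, -2.3]
grip_width: 0.295
```

```bash
python3 - <<'E'
from blade import *
a,_,_=snap('wrist','w8'); b,_,_=snap('scene','sc1'); s=monitor.read_state(); print(s['clock'],s['position'],s['force'],s['dq'].round(3))
im,d,K,T=load('w8'); g=cv2.cvtColor(im,cv2.COLOR_RGB2GRAY)
k,l,st,ce=cv2.connectedComponentsWithStats((g<110).astype(np.uint8))
M=R.from_quat(s['tool_rot']).as_matrix()
for i in range(1,k):
    if 60<st[i,4]<1800 and ce[i][0]<200 and 120<ce[i][1]<330: w=ray(ce[i],K,T,.034)[0]; print(st[i],ce[i].round(1),w.round(4),'tool mm',((w-s['position'])@M*1000).round(1))
E
```

```text
8.1 [0.50087122 0.28718378 0.24586622] [-0.0369848  -0.89136927 -2.34212265] [-0.005 -0.007 -0.006  0.002  0.002  0.001]
[   0  125   83   23 1044] [ 38.9 135. ] [0.6022 0.3927 0.034 ] tool mm [-133.3  -61.1  211.6]
[ 52 263  26  22 321] [ 62.9 274.5] [0.5241 0.4248 0.034 ] tool mm [-137.9   23.2  211.7]
[123 284  26  19 328] [136.2 293.8] [0.4972 0.3887 0.034 ] tool mm [-94.9  36.7 211.8]
```

View pics/w8.png

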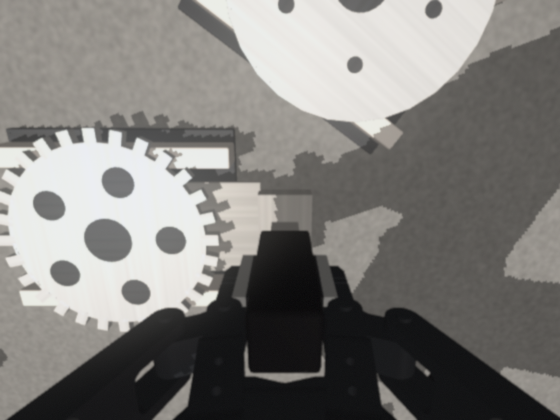

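View pics/sc1.png

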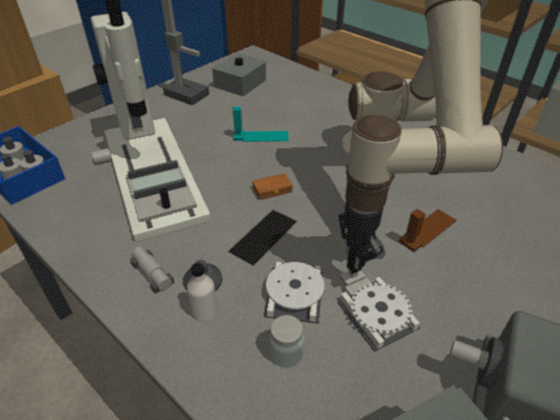

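```bash
cat > gear.py <<'E'
from h import *
from scipy.spatial.transform import Rotation as R
def gear(tag,pos,q,ztop,thr=130,lo=(0,150),hi=(200,310)):
    im,d,K,T=load(tag); g=cv2.cvtColor(im,cv2.COLOR_RGB2GRAY); M=R.from_quat(q).as_matrix()
    k,l,st,ce=cv2.connectedComponentsWithStats((g<thr).astype(np.uint8)); L=[]
    for i in range(1,k):
        if 200<st[i,4]<2500 and lo[0]<=ce[i][0]<hi[0] and lo[1]<ce[i][1]<hi[1]:
            w=ray(ce[i],K,T,ztop)[0]; t=(w-pos)@M*1000; print(st[i,4],ce[i].round(1),t.round(1)); L.append((st[i,4],t,w))
    L.sort(key=lambda e:-e[0]); print('centre spot',L[0][1].round(1),L[0][2].round(4)); f=[e[1] for e in L[1:6]]
    print('mean5',np.mean(f,0).round(1),len(f))
    C=cloud(d,K,T); m=(d>0)&(abs(C[...,2]-ztop)<.01)&(g>150)
    k,l,st,ce=cv2.connectedComponentsWithStats(cv2.erode(m.astype(np.uint8),np.ones((3,3)))); i=1+np.argmax(st[1:,4]); p=C[l==i]
    A=np.c_[p[:,:2]-p[:,:2].mean(0),np.ones(len(p))]; co=np.linalg.lstsq(A,p[:,2],rcond=None)[0]; print('top plane slope deg',np.degrees(co[:2]).round(2),'z',co[2].round(4))
E
python3 - <<'E'
from gear import *
s=monitor.read_state(); gear('w8',s['position'],s['tool_rot'],.034)
E
```

```text
676 [117.5 182.2] [-95.5 -35.3 211.7]
640 [ 48.6 205.2] [-136.8  -21.6  211.6]
1461 [107.5 239.9] [-1.068e+02 -1.000e-01  2.117e+02]
563 [170.4 240. ] [-6.970e+01 -1.000e-01  2.118e+02]
520 [ 64.6 272.8] [-136.6   21.9  211.7]
492 [135.5 291.9] [-95.2  35.3 211.8]
centre spot [-1.068e+02 -1.000e-01  2.117e+02] [0.5358 0.3877 0.034 ]
mean5 [-106.8    0.   211.7] 5
top plane slope deg [-0.31  0.48] z 0.0333
```

Gear centre sits 1-2 mm from the lifter's load point. I lift gently.

Call:
step_arm:
  steps:
    - {"x": 0, "y": 0, "z": -0.006, "twist": 0, "claw": 0.015}
    - {"x": 0, "y": 0, "z": -0.009, "twist": 0, "claw": 0.015}
    - {"x": 0, "y": 0, "z": -0.012, "twist": 0, "claw": 0.015}
    - {"x": 0, "y": 0, "z": -0.016, "twist": 0, "claw": 0.015}
    - {"x": 0, "y": 0, "z": -0.022, "twist": 0, "claw": 0.015}

```text
clock: 8.72
position: [0.5013, 0.288, 0.2682]
tool_rot: [-0.579, 0.815, -0.0, -0.001]
force: [0.6, -0.3, -3.7]
grip_width: 0.296
```

Call:
step_arm:
  steps:
    - {"x": 0, "y": 0, "z": -0.01, "twist": 0, "claw": 0.015}
    - {"x": 0, "y": 0, "z": -0.025, "twist": 0, "claw": 0.015}
    - {"x": 0, "y": 0, "z": -0.035, "twist": 0, "claw": 0.015}
    - {"x": 0, "y": 0, "z": -0.035, "twist": 0, "claw": 0.015}

```text
clock: 9.22
position: [0.5016, 0.2884, 0.3047]
tool_rot: [-0.579, 0.815, 0.0, 0.001]
force: [0.0, -1.3, -3.9]
grip_width: 0.297
```

```bash
python3 - <<'E'
from gear import *
snap('wrist','w9'); snap('side','s5'); s=monitor.read_state(); print(s['clock'],s['position'],s['force'],s['wrist_torque'],s['dq'].round(3))
gear('w9',s['position'],s['tool_rot'],s['position'][2]-.2303+.009)
E
```

```text
9.325 [0.50121533 0.28802187 0.30315905] [-0.89943336 -0.4414233  -4.65195175] [-0.23855398  0.12658388 -0.01117807] [ 0.002  0.012 -0.01  -0.003 -0.    -0.   ]
602 [124.7 179. ] [-96.4 -34.8 221.3]
579 [ 59.1 201.2] [-138.   -21.   221.3]
1326 [114.9 234.3] [-107.7    0.6  221.3]
514 [174.8 234.5] [-70.3   0.6 221.3]
476 [ 73.8 266. ] [-137.8   22.9  221.3]
447 [141.3 284.4] [-96.   36.3 221.3]
centre spot [-107.7    0.6  221.3] [0.536  0.3899 0.0819]
mean5 [-107.7    0.8  221.3] 5
top plane slope deg [0.58 1.33] z 0.0825
```

View pics/w9.png

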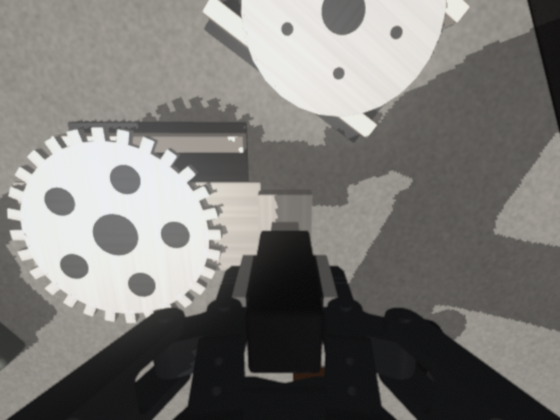

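View pics/s5.png

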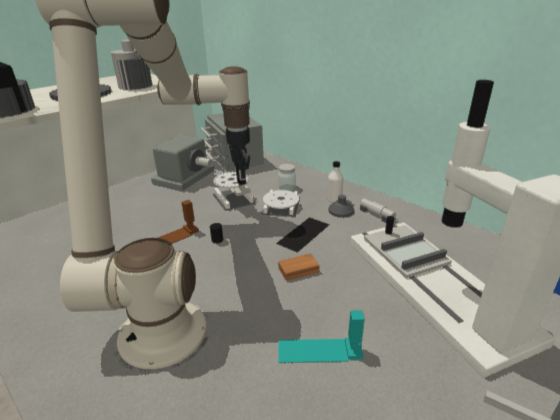

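Call:
step_arm:
  steps:
    - {"x": 0, "y": 0, "z": -0.01, "twist": 0, "claw": 0.015}
    - {"x": 0, "y": 0, "z": -0.025, "twist": 0, "claw": 0.015}
    - {"x": 0, "y": 0, "z": -0.042, "twist": 0, "claw": 0.015}
    - {"x": 0, "y": 0, "z": -0.053, "twist": 0, "claw": 0.015}
    - {"x": 0, "y": 0, "z": -0.057, "twist": 0, "claw": 0.015}

```text
clock: 9.95
position: [0.5015, 0.2882, 0.3614]
tool_rot: [-0.579, 0.815, 0.0, 0.001]
force: [-0.2, 0.8, -3.5]
grip_width: 0.301
```

```bash
cat > plan.py <<'E'
import numpy as np
def plan(p0,y0,p1,y1,n,ramp=4):
    w=np.minimum(1,np.minimum((np.arange(n)+1)/(ramp+1),(n-np.arange(n))/(ramp+1))); s=np.cumsum(w)/w.sum()
    p0,p1=np.array(p0,float),np.array(p1,float); P=p0+np.outer(s,p1-p0); Y=y0+s*(y1-y0)
    for c in range(0,n,5):
        b,yb=(p0,y0) if c==0 else (np.round(P[c-1],5),Y[c-1])
        a=np.radians(yb); xt=np.array([-np.cos(a),-np.sin(a)]); yt=np.array([-np.sin(a),np.cos(a)])
        for i in range(c,min(c+5,n)):
            dd=P[i]-b; print(round(dd@xt/1000,4),round(dd@yt/1000,4),'tw',round(-(Y[i]-yb),1))
        print('--',P[min(c+4,n-1)].round(1),Y[min(c+4,n-1)].round(1))
E
python3 - <<'E'
from plan import *
plan((501,288.6),70.8,(516.6,-256.9),-23.6,25)
E
```

```text
0.0049 -0.0018 tw 0.9
0.0146 -0.0055 tw 2.7
0.0291 -0.0111 tw 5.4
0.0486 -0.0185 tw 9.0
0.0729 -0.0277 tw 13.5
-- [503.2 210.7] 57.3
0.0215 -0.0147 tw 4.5
0.0429 -0.0293 tw 9.0
0.0644 -0.044 tw 13.5
0.0858 -0.0586 tw 18.0
0.1073 -0.0733 tw 22.5
-- [506.9  80.8] 34.8
0.0142 -0.0217 tw 4.5
0.0285 -0.0435 tw 9.0
0.0427 -0.0652 tw 13.5
0.0569 -0.087 tw 18.0
0.0711 -0.1087 tw 22.5
-- [510.7 -49.1] 12.4
0.0048 -0.0255 tw 4.5
0.0097 -0.0511 tw 9.0
0.0145 -0.0766 tw 13.5
0.0193 -0.1021 tw 18.0
0.0242 -0.1277 tw 22.5
-- [ 514.4 -179. ] -10.1
-0.0053 -0.0254 tw 4.5
-0.0095 -0.0458 tw 8.1
-0.0127 -0.0611 tw 10.8
-0.0148 -0.0712 tw 12.6
-0.0159 -0.0763 tw 13.5
-- [ 516.6 -256.9] -23.6
```

Call:
step_arm:
  steps:
    - {"x": 0.005, "y": -0.002, "z": 0, "twist": 0.9, "claw": 0.015}
    - {"x": 0.0146, "y": -0.0055, "z": 0, "twist": 2.7, "claw": 0.015}
    - {"x": 0.029, "y": -0.011, "z": 0, "twist": 5.4, "claw": 0.015}
    - {"x": 0.0486, "y": -0.0185, "z": 0, "twist": 9, "claw": 0.015}
    - {"x": 0.0729, "y": -0.0277, "z": 0, "twist": 13.5, "claw": 0.015}

```text
clock: 10.58
position: [0.5035, 0.2085, 0.3601]
tool_rot: [-0.477, 0.879, -0.0, -0.0]
force: [-0.1, -0.9, -4.9]
grip_width: 0.294
```

Call:
step_arm:
  steps:
    - {"x": 0.0215, "y": -0.0147, "z": 0, "twist": 4.5, "claw": 0.015}
    - {"x": 0.043, "y": -0.0293, "z": 0, "twist": 9, "claw": 0.015}
    - {"x": 0.0644, "y": -0.044, "z": 0, "twist": 13.5, "claw": 0.015}
    - {"x": 0.0858, "y": -0.0586, "z": 0, "twist": 18, "claw": 0.015}
    - {"x": 0.1073, "y": -0.0733, "z": 0, "twist": 22.5, "claw": 0.015}

```text
clock: 11.2
position: [0.5068, 0.0782, 0.3603]
tool_rot: [-0.296, 0.955, -0.0, -0.0]
force: [1.0, 0.3, -4.3]
grip_width: 0.3
```

Call:
step_arm:
  steps:
    - {"x": 0.0142, "y": -0.0217, "z": 0, "twist": 4.5, "claw": 0.015}
    - {"x": 0.0285, "y": -0.0435, "z": 0, "twist": 9, "claw": 0.015}
    - {"x": 0.0427, "y": -0.0652, "z": 0, "twist": 13.5, "claw": 0.015}
    - {"x": 0.0569, "y": -0.087, "z": 0, "twist": 18, "claw": 0.015}
    - {"x": 0.0711, "y": -0.1087, "z": 0, "twist": 22.5, "claw": 0.015}

```text
clock: 11.82
position: [0.5102, -0.0515, 0.3603]
tool_rot: [-0.104, 0.995, 0.0, -0.0]
force: [0.0, -0.3, -4.0]
grip_width: 0.295
```

Call:
step_arm:
  steps:
    - {"x": 0.0048, "y": -0.0255, "z": 0, "twist": 4.5, "claw": 0.015}
    - {"x": 0.0097, "y": -0.0511, "z": 0, "twist": 9, "claw": 0.015}
    - {"x": 0.0145, "y": -0.0766, "z": 0, "twist": 13.5, "claw": 0.015}
    - {"x": 0.0193, "y": -0.1021, "z": 0, "twist": 18, "claw": 0.015}
    - {"x": 0.0242, "y": -0.1277, "z": 0, "twist": 22.5, "claw": 0.015}

```text
clock: 12.45
position: [0.5135, -0.1812, 0.3602]
tool_rot: [0.092, 0.996, 0.0, -0.0]
force: [-0.1, 0.1, -3.8]
grip_width: 0.298
```

Call:
step_arm:
  steps:
    - {"x": -0.0053, "y": -0.0254, "z": 0, "twist": 4.5, "claw": 0.015}
    - {"x": -0.0095, "y": -0.0458, "z": 0, "twist": 8.1, "claw": 0.015}
    - {"x": -0.0127, "y": -0.0611, "z": 0, "twist": 10.8, "claw": 0.015}
    - {"x": -0.0148, "y": -0.0712, "z": 0, "twist": 12.6, "claw": 0.015}
    - {"x": -0.0159, "y": -0.0763, "z": 0, "twist": 13.5, "claw": 0.015}

```text
clock: 13.08
position: [0.5165, -0.2579, 0.3601]
tool_rot: [0.206, 0.979, 0.0, -0.0]
force: [0.9, 0.8, -4.3]
grip_width: 0.296
```

```bash
python3 - <<'E'
from gear import *
snap('side','s6'); snap('scene','sc2'); snap('wrist','w10');s=monitor.read_state(); print(s['clock'],s['position'],s['force'],R.from_quat(s['tool_rot']).as_matrix().round(4).tolist(),s['dq'].round(3))
gear('w10',s['position'],s['tool_rot'],s['position'][2]-.2303+.009)
E
```

```text
13.225 [ 0.51664574 -0.25719615  0.36014022] [ 0.12606545 -0.04535049 -4.20106991] [[-0.9157, 0.4019, -0.0001], [0.4019, 0.9157, 0.0002], [0.0002, 0.0002, -1.0]] [ 0.009 -0.003 -0.003 -0.    -0.001  0.002]
698 [125.6 178.9] [-93.6 -32.9 221.3]
584 [ 59.2 201.1] [-135.3  -19.3  221.3]
1337 [115.  234.1] [-105.4    2.1  221.3]
646 [174.9 234.3] [-68.4   2.2 221.3]
473 [ 73.9 265.9] [-135.    24.1  221.3]
452 [141.4 284.2] [-93.8  37.4 221.3]
centre spot [-105.4    2.1  221.3] [ 0.6139 -0.2976  0.1388]
mean5 [-105.2    2.3  221.3] 5
top plane slope deg [-0.25  0.07] z 0.138
```

View pics/w10.png

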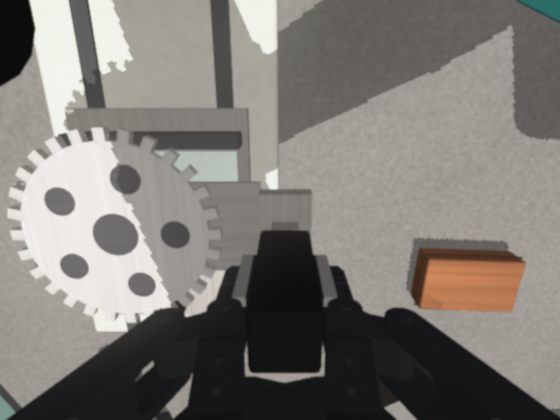

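View pics/sc2.png

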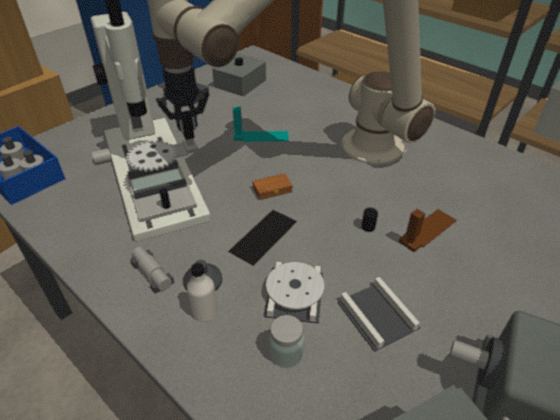

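View pics/s6.png

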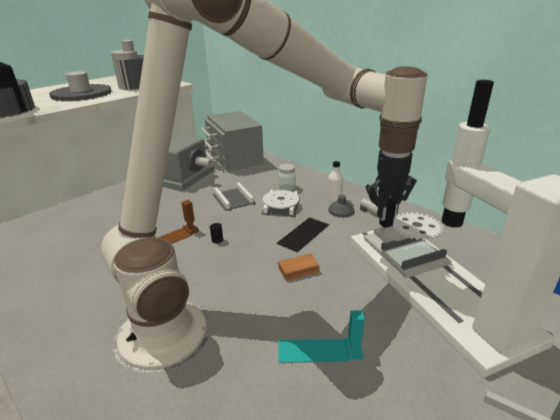

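The gear has not slipped on the blade: its spot is at (115,234), as before. The far rail's near end is visible at (241,133-150), so I can compare gear and rail in this one image.

```bash
python3 - <<'E'
from h import *
im,d,K,T=load('w10'); C=cloud(d,K,T)
m=(d>0)&(C[...,2]>.060)&(C[...,2]<.075); m[:100]=0;m[220:]=0;m[:,270:]=0
k,l,s,ce=cv2.connectedComponentsWithStats(m.astype(np.uint8))
for i in range(1,k):
    if s[i,4]>150:
        vv,uu=np.nonzero(l==i); print(s[i],np.median(C[l==i][:,2]))
        q=ray(np.stack([uu,vv],1),K,T,.067)[:,:2]*1000; r=cv2.minAreaRect(q.astype(np.float32)); print(np.round(cv2.boxPoints(r),1).tolist(),np.round(r[1],1),round(r[2],2))
out=im.copy(); out[m]=[255,0,0]; cv2.imwrite('pics/c10.png',cv2.resize(out[90:230,40:320],None,fx=2.7,fy=2.7,interpolation=cv2.INTER_NEAREST)[:,:,::-1])
E
```

```text
[ 133  132  107   17 1478] 0.06648490761209602
[[528.4000244140625, -319.29998779296875], [604.0999755859375, -352.5], [609.0, -341.20001220703125], [533.2999877929688, -308.1000061035156]] [12.3 82.6] 66.36
```

View pics/c10.png

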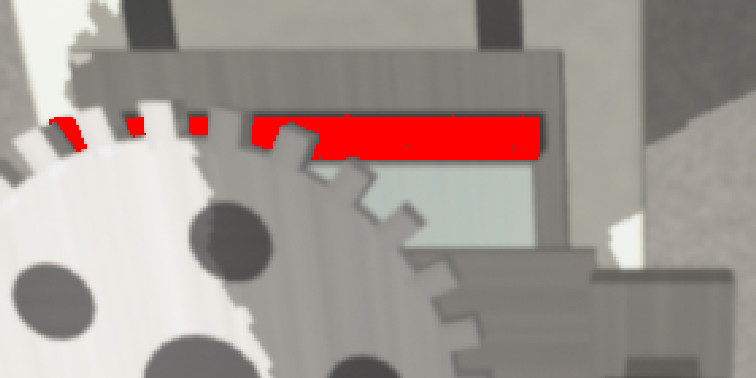

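Call:
step_arm:
  steps:
    - {"x": 0, "y": -0.0004, "z": 0.01, "twist": 0, "claw": 0.015}
    - {"x": 0, "y": -0.001, "z": 0.026, "twist": 0, "claw": 0.015}
    - {"x": 0, "y": -0.0013, "z": 0.042, "twist": 0, "claw": 0.015}
    - {"x": 0, "y": -0.0013, "z": 0.053, "twist": 0, "claw": 0.015}
    - {"x": 0, "y": -0.0013, "z": 0.055, "twist": 0, "claw": 0.015}

```text
clock: 13.85
position: [0.516, -0.2585, 0.3038]
tool_rot: [0.205, 0.979, 0.0, -0.001]
force: [0.2, 0.2, -3.3]
grip_width: 0.295
```

```bash
cat > cmp.py <<'E'
from gear import *
import sys
def cmpm(tag,ztop):
    im,d,K,T=load(tag); C=cloud(d,K,T); g=cv2.cvtColor(im,cv2.COLOR_RGB2GRAY)
    m=(d>0)&(C[...,2]>.060)&(C[...,2]<.0725); m[:90]=0;m[230:]=0;m[:,270:]=0
    k,l,s,ce=cv2.connectedComponentsWithStats(m.astype(np.uint8)); i=1+np.argmax(s[1:,4])
    vv,uu=np.nonzero(l==i); q=ray(np.stack([uu,vv],1),K,T,.067)[:,:2]*1000; r=cv2.minAreaRect(q.astype(np.float32)); b=cv2.boxPoints(r); print(s[i],np.round(b,1).tolist(),np.round(r[1],1),round(r[2],2))
    a=np.radians(-23.6); xd=np.array([np.cos(a),np.sin(a)]); yd=np.array([-xd[1],xd[0]])
    # extreme coordinates
    X=q@xd; Y=q@yd; xe=np.percentile(X,0.5); yin=np.percentile(Y,98.5); yo=np.percentile(Y,1.5)
    seat=np.array([X.min()+70, (yin+yo)/2+46]); print('rail width',yin-yo)
    k,l,st,ce=cv2.connectedComponentsWithStats((g<130).astype(np.uint8)); L=[]
    for j in range(1,k):
        if 800<st[j,4]<2500 and ce[j][0]<200 and 200<ce[j][1]<300:
            w=ray(ce[j],K,T,ztop)[0]*1000; print('gear-seat (x,y of carriage) mm',(w[:2]@xd-seat[0]).round(1),(w[:2]@yd-seat[1]).round(1),ce[j],st[j,4])
E
python3 - <<'E'
from cmp import *
a,_,_=snap('wrist','w11');snap('side','s7'); s=monitor.read_state(); print(s['clock'],s['position'],s['force'],s['dq'].round(3))
cmpm('w10',.1385); cmpm('w11',s['position'][2]-.2303+.009)
E
```

```text
13.95 [ 0.51632942 -0.25862027  0.30501544] [-0.16852656 -0.01240639 -3.37333374] [-0.001 -0.012  0.012  0.003 -0.002  0.002]
[ 133  132  107   17 1478] [[528.4000244140625, -319.29998779296875], [604.0999755859375, -352.5], [609.0, -341.20001220703125], [533.2999877929688, -308.1000061035156]] [12.3 82.6] 66.36
rail width 11.556733524688923
gear-seat (x,y of carriage) mm -0.1 1.9 [115.00074794 234.14884069] 1337
[ 154  144   74   21 1172] [[527.9000244140625, -319.20001220703125], [569.0, -337.20001220703125], [574.0, -325.8999938964844], [532.9000244140625, -307.8999938964844]] [12.4 44.9] 66.37
rail width 12.369731169675205
gear-seat (x,y of carriage) mm -1.6 0.3 [115.13495575 234.14159292] 1356
```

View pics/w11.png

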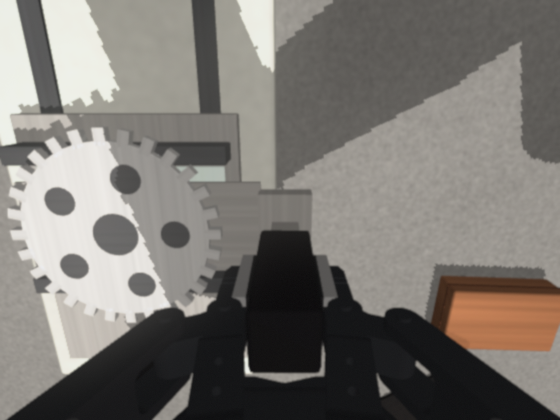

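Call:
step_arm:
  steps:
    - {"x": -0.0008, "y": 0, "z": 0.005, "twist": 0, "claw": 0.015}
    - {"x": -0.0008, "y": 0, "z": 0.008, "twist": 0, "claw": 0.015}
    - {"x": -0.0008, "y": 0, "z": 0.011, "twist": 0, "claw": 0.015}
    - {"x": -0.0008, "y": 0, "z": 0.014, "twist": 0, "claw": 0.015}
    - {"x": -0.0008, "y": 0, "z": 0.0195, "twist": 0, "claw": 0.015}

```text
clock: 14.58
position: [0.5172, -0.259, 0.2862]
tool_rot: [0.205, 0.979, -0.0, 0.001]
force: [-0.5, 0.0, -1.6]
grip_width: 0.298
```

Call:
step_arm:
  steps:
    - {"x": 0, "y": 0, "z": 0, "twist": 0, "claw": 0.015}
    - {"x": 0, "y": 0, "z": 0, "twist": 0, "claw": 0.015}

```text
clock: 14.82
position: [0.517, -0.2589, 0.2858]
tool_rot: [0.205, 0.979, -0.0, 0.0]
force: [0.5, 0.5, -2.1]
grip_width: 0.296
```

```bash
python3 - <<'E'
from cmp import *
a,_,_=snap('wrist','w12'); s=monitor.read_state(); print(s['clock'],s['position'],s['force'],s['dq'].round(3))
cmpm('w12',.073); gear('w12',s['position'],s['tool_rot'],.073)
b,_,_=snap('side','s8'); cv2.imwrite('pics/s8c.png',cv2.resize(b[150:300,330:500],None,fx=3.5,fy=3.5,interpolation=cv2.INTER_CUBIC)[:,:,::-1])
E
```

```text
14.875 [ 0.51700142 -0.25889609  0.28592267] [ 0.21225662  0.26445165 -2.01169778] [ 0.001 -0.001 -0.001 -0.     0.    -0.   ]
[   0  128  144  102 4568] [[569.7999877929688, -349.6000061035156], [648.2000122070312, -383.8999938964844], [672.2000122070312, -328.8999938964844], [593.7999877929688, -294.70001220703125]] [59.9 85.5] 66.4
rail width 56.471935342405914
gear-seat (x,y of carriage) mm -49.4 -11.9 [108.32902787 239.99932019] 1471
769 [118.8 182.7] [-93.5 -32.4 213. ]
642 [ 49.5 205.7] [-135.3  -18.7  213. ]
1471 [108.3 240. ] [-105.2    2.7  213. ]
705 [170.7 240.1] [-68.2   2.6 213. ]
520 [ 65.6 272.8] [-135.    24.7  213. ]
497 [136.  291.6] [-93.6  38.  213. ]
548 [ 32.9 297.2] [-159.2   42.2  213. ]
centre spot [-105.2    2.7  213. ] [ 0.6145 -0.2988  0.073 ]
mean5 [-118.2    3.7  213. ] 5
top plane slope deg [-0.07  0.  ] z 0.0726
```

View pics/w12.png

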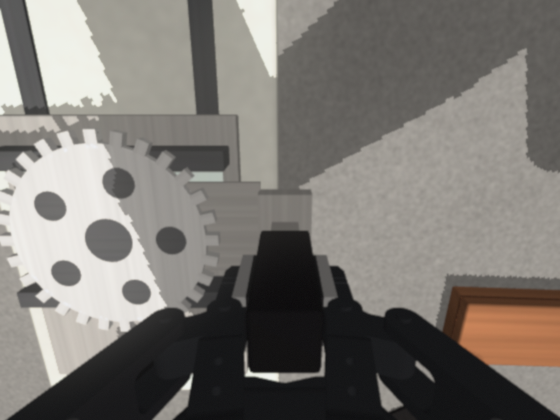

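View pics/s8c.png

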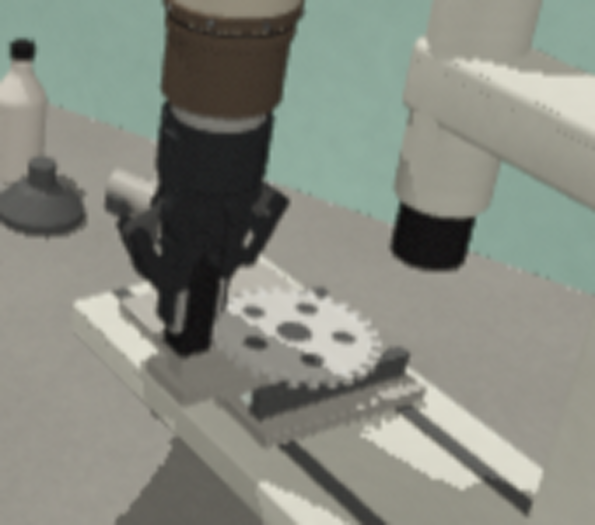

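The gear rests on both rails, within about 1 mm of the seat centre and level, and the blade load has gone back to its empty value. I draw the blade out.

Call:
step_arm:
  steps:
    - {"x": 0.01, "y": 0, "z": 0, "twist": 0, "claw": 0.015}
    - {"x": 0.03, "y": 0, "z": 0, "twist": 0, "claw": 0.015}
    - {"x": 0.055, "y": 0, "z": 0, "twist": 0, "claw": 0.015}
    - {"x": 0.085, "y": 0, "z": 0, "twist": 0, "claw": 0.015}
    - {"x": 0.115, "y": 0, "z": 0, "twist": 0, "claw": 0.015}

```text
clock: 15.55
position: [0.4101, -0.2121, 0.2858]
tool_rot: [0.205, 0.979, 0.0, 0.0]
force: [-0.7, -0.5, -1.6]
grip_width: 0.297
```

Call:
step_arm:
  steps:
    - {"x": 0.025, "y": 0, "z": 0, "twist": 0, "claw": 0.015}
    - {"x": 0.035, "y": 0, "z": 0, "twist": 0, "claw": 0.015}
    - {"x": 0.035, "y": 0, "z": -0.02, "twist": 0, "claw": 0.015}
    - {"x": 0.035, "y": 0, "z": -0.04, "twist": 0, "claw": 0.015}
    - {"x": 0.035, "y": 0, "z": -0.04, "twist": 0, "claw": 0.015}

```text
clock: 16.18
position: [0.3803, -0.1987, 0.3272]
tool_rot: [0.205, 0.979, 0.0, 0.002]
force: [0.3, 0.2, -2.0]
grip_width: 0.298
```

```bash
python3 - <<'E'
from blade import *
a,_,_=snap('wrist','w13'); s=monitor.read_state(); print(s['clock'],s['position'],s['force'],R.from_quat(s['tool_rot']).as_matrix().round(4).tolist())
b,_,_=snap('scene','sc3'); cv2.imwrite('pics/sc3c.png',cv2.resize(b[80:260,70:320],None,fx=3.1,fy=3.1,interpolation=cv2.INTER_CUBIC)[:,:,::-1])
E
```

```text
16.225 [ 0.37973091 -0.19857551  0.3260003 ] [ 0.62750702  0.1246397  -2.75996904] [[-0.9156, 0.4021, 0.0019], [0.4021, 0.9156, -0.0], [-0.0018, 0.0008, -1.0]]
```

View pics/w13.png

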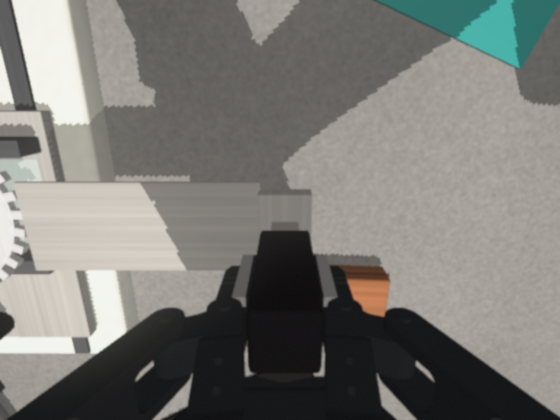

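View pics/sc3c.png

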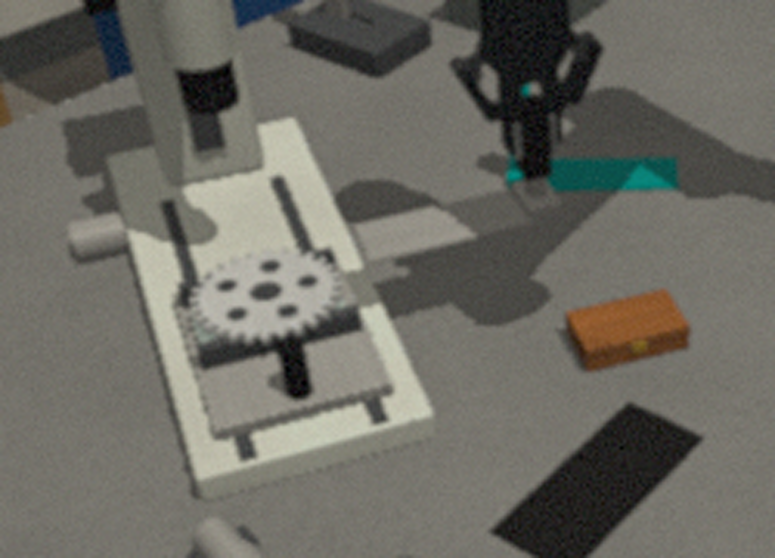

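```bash
python3 - <<'E'
from h import *
im,d,K,T=load('w6'); w=ray([(386,175.5),(472.5,133.5)],K,T,.004)*1000; print('near end',w[:,:2].round(1),w.mean(0).round(1))
g=cv2.cvtColor(im,cv2.COLOR_RGB2GRAY)
cv2.imwrite('pics/c11.png',cv2.resize(im[0:200,290:490],None,fx=3,fy=3,interpolation=cv2.INTER_CUBIC)[:,:,::-1])
for n,x0,y0 in [('sc3',0,0),('s6',0,0)]:
    im,d,K,T=load(n); g=cv2.cvtColor(im,cv2.COLOR_RGB2GRAY); C=cloud(d,K,T)
    m=(g<55)&(d>0)&(C[...,2]<.02)&(C[...,0]>.40)&(C[...,0]<.66)&(C[...,1]>-.05)&(C[...,1]<.11)
    m=cv2.morphologyEx(m.astype(np.uint8),cv2.MORPH_OPEN,np.ones((3,3)))
    cs,_=cv2.findContours(m,0,1); c=max(cs,key=cv2.contourArea); q=ray(c[:,0],K,T,.004)[:,:2]*1000; r=cv2.minAreaRect(q.astype(np.float32)); print(n,np.round(r[0],1),np.round(r[1],1),round(r[2],1))
E
```

```text
near end [[435.6  58. ]
 [447.  -19.7]] [441.3  19.2   4. ]
sc3 [531.   32.4] [188.3  76.9] 7.7
s6 [529.3  27.3] [184.4  75.6] 7.8
```

View pics/c11.png

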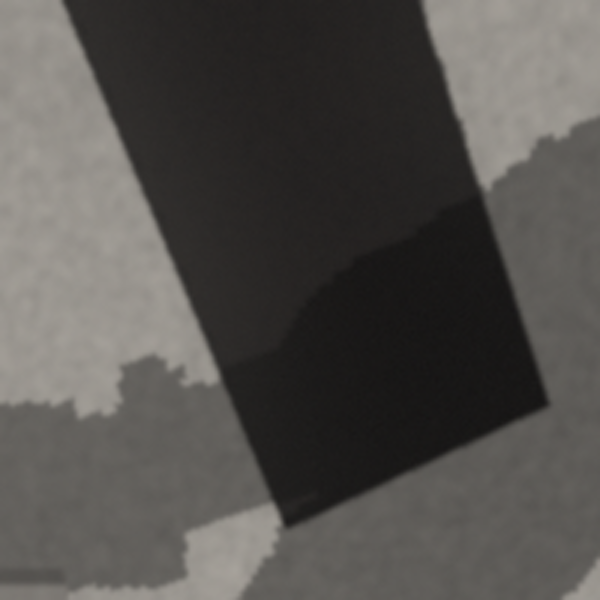

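```bash
python3 - <<'E'
from plan import *
plan((379.4,-198.4),-23.6,(428.9,17.4),7.6,10,2)
E
```

```text
0.0017 0.0091 tw -1.3
0.0051 0.0272 tw -3.9
0.0103 0.0544 tw -7.8
0.0154 0.0816 tw -11.7
0.0205 0.1088 tw -15.6
-- [404.2 -90.5] -8.0
-0.0024 0.0276 tw -3.9
-0.0047 0.0551 tw -7.8
-0.0071 0.0827 tw -11.7
-0.0087 0.1011 tw -14.3
-0.0095 0.1103 tw -15.6
-- [428.9  17.4] 7.6
```

Call:
step_arm:
  steps:
    - {"x": 0.0017, "y": 0.009, "z": 0, "twist": -1.3, "claw": 0.015}
    - {"x": 0.005, "y": 0.027, "z": 0, "twist": -3.9, "claw": 0.015}
    - {"x": 0.0103, "y": 0.0544, "z": 0, "twist": -7.8, "claw": 0.015}
    - {"x": 0.0154, "y": 0.0816, "z": 0, "twist": -11.7, "claw": 0.015}
    - {"x": 0.0205, "y": 0.1088, "z": 0, "twist": -15.6, "claw": 0.015}

```text
clock: 16.9
position: [0.4045, -0.0894, 0.325]
tool_rot: [0.069, 0.998, -0.0, -0.001]
force: [0.1, -0.3, -3.2]
grip_width: 0.302
```

Call:
step_arm:
  steps:
    - {"x": -0.0024, "y": 0.0276, "z": 0, "twist": -3.9, "claw": 0.015}
    - {"x": -0.0047, "y": 0.0551, "z": 0, "twist": -7.8, "claw": 0.015}
    - {"x": -0.0071, "y": 0.0827, "z": 0, "twist": -11.7, "claw": 0.015}
    - {"x": -0.0087, "y": 0.1011, "z": 0, "twist": -14.3, "claw": 0.015}
    - {"x": -0.0095, "y": 0.1103, "z": 0, "twist": -15.6, "claw": 0.015}

```text
clock: 17.52
position: [0.4295, 0.0183, 0.325]
tool_rot: [-0.067, 0.998, -0.0, -0.001]
force: [0.2, 0.2, -2.9]
grip_width: 0.297
```

Call:
step_arm:
  steps:
    - {"x": 0, "y": 0, "z": 0.02, "twist": 0, "claw": 0.015}
    - {"x": 0, "y": 0, "z": 0.05, "twist": 0, "claw": 0.015}
    - {"x": 0, "y": 0, "z": 0.07, "twist": 0, "claw": 0.015}
    - {"x": 0, "y": 0, "z": 0.075, "twist": 0, "claw": 0.015}

```text
clock: 18.02
position: [0.4289, 0.0169, 0.2493]
tool_rot: [-0.065, 0.998, -0.001, -0.002]
force: [0.0, -0.1, -2.1]
grip_width: 0.296
```

```bash
python3 - <<'E'
from blade import *
a,_,_=snap('wrist','w14'); s=monitor.read_state(); print(s['clock'],s['position'],s['force'],R.from_quat(s['tool_rot']).as_matrix().round(4).tolist())
E
```

```text
18.075 [0.42915852 0.01699395 0.24958903] [ 0.26342756  0.46396664 -3.37238889] [[-0.9915, -0.1304, -0.0026], [-0.1304, 0.9915, -0.0011], [0.0028, -0.0008, -1.0]]
```

View pics/w14.png

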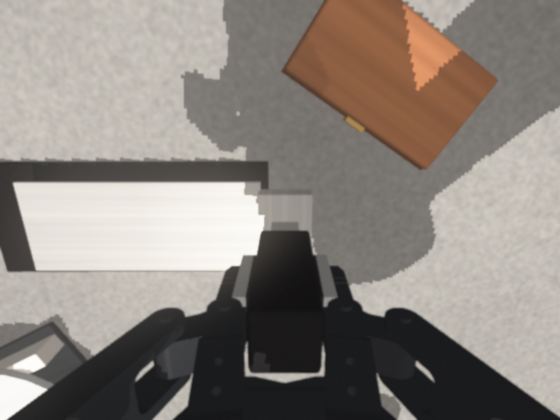

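```bash
python3 - <<'E'
from blade import *
im,d,K,T=load('w14')
a=np.radians(7.6); xd=np.array([np.cos(a),np.sin(a)]); yd=np.array([-xd[1],xd[0]])
f=lambda uv,z:(lambda w:(w@xd,w@yd))(ray(uv,K,T,z)[0,:2]*1000)
for n,uv,z in [('mat top edge',(120,161),.004),('mat top edge',(250,162),.004),('mat near end top corner',(268,162),.004),('mat bottom-left',(8,271),.004),('blade top',(120,181.5),.0223),('blade top',(250,181.5),.0223),('blade bottom',(120,270.5),.0223),('tip top',(14,182),.0223),('tip bot',(36,270.5),.0223)]: print(n,np.round(f(uv,z),1))
print('target centre',np.array([533,31.3])@xd,np.array([533,31.3])@yd)
cv2.imwrite('pics/c12.png',cv2.resize(im[150:285,0:290],None,fx=2.7,fy=2.7,interpolation=cv2.INTER_CUBIC)[:,:,::-1])
E
```

```text
mat top edge [533.8 -79.6]
mat top edge [449.9 -78.8]
mat near end top corner [438.2 -78.8]
mat bottom-left [6.266e+02 3.000e-01]
blade top [526.7 -70.6]
blade top [448.5 -70.5]
blade bottom [536.1 -10.2]
tip top [590.5 -70.4]
tip bot [591.3 -10.4]
target centre 532.4575079691197 -39.46760959717301
```

View pics/c12.png

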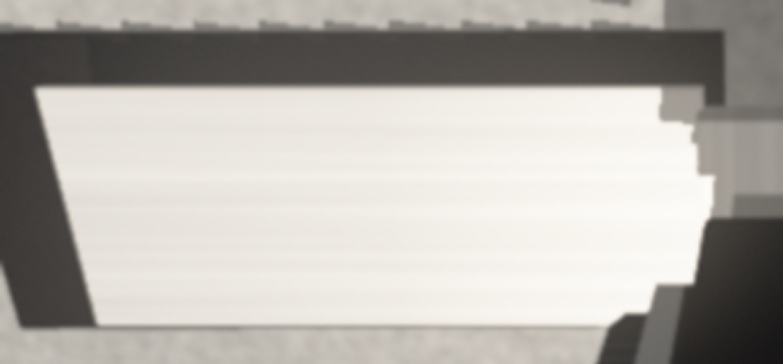

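Call:
step_arm:
  steps:
    - {"x": -0.001, "y": 0.0007, "z": 0.006, "twist": 0, "claw": 0.015}
    - {"x": -0.001, "y": 0.0007, "z": 0.011, "twist": 0, "claw": 0.015}
    - {"x": -0.001, "y": 0.0007, "z": 0.014, "twist": 0, "claw": 0.015}
    - {"x": -0.001, "y": 0.0007, "z": 0.0155, "twist": 0, "claw": 0.015}
    - {"x": -0.001, "y": 0.0007, "z": 0.0155, "twist": 0, "claw": 0.015}

```text
clock: 18.7
position: [0.4304, 0.018, 0.2353]
tool_rot: [-0.065, 0.998, 0.0, 0.0]
force: [0.8, -0.3, -2.2]
grip_width: 0.293
```

```bash
python3 - <<'E'
from h import *
s=monitor.read_state(); print(s['clock'],s['position'],s['force'],s['wrist_torque'])
E
```

```text
18.7 [0.43036346 0.01799713 0.23525172] [ 0.78467761 -0.25820401 -2.19411522] [0.00667035 0.05759755 0.00384773]
```

Call:
step_arm:
  steps:
    - {"x": 0, "y": 0, "z": 0.0008, "twist": 0, "claw": 0.015}
    - {"x": 0, "y": 0, "z": 0.0012, "twist": 0, "claw": 0.015}
    - {"x": 0, "y": 0, "z": 0.0012, "twist": 0, "claw": 0.015}

```text
clock: 19.08
position: [0.4304, 0.018, 0.2343]
tool_rot: [-0.065, 0.998, 0.0, 0.0]
force: [-1.5, 0.1, 1.4]
grip_width: 0.294
```

Contact shows (force +1.4 N). I open and rise straight up.

Call:
step_arm:
  steps:
    - {"x": 0, "y": 0, "z": 0, "twist": 0, "claw": 0.04}
    - {"x": 0, "y": 0, "z": 0, "twist": 0, "claw": 0.085}
    - {"x": 0, "y": 0, "z": 0, "twist": 0, "claw": 0.085}
    - {"x": 0, "y": 0, "z": 0, "twist": 0, "claw": 0.085}

```text
clock: 19.58
position: [0.4304, 0.018, 0.234]
tool_rot: [-0.065, 0.998, -0.0, 0.0]
force: [1.7, 0.0, 0.5]
grip_width: 0.997
```

Call:
step_arm:
  steps:
    - {"x": 0, "y": 0, "z": -0.03, "twist": 0, "claw": 0.085}
    - {"x": 0, "y": 0, "z": -0.08, "twist": 0, "claw": 0.085}
    - {"x": 0, "y": 0, "z": -0.12, "twist": 0, "claw": 0.085}
    - {"x": 0, "y": 0, "z": -0.15, "twist": 0, "claw": 0.085}
    - {"x": 0, "y": 0, "z": -0.15, "twist": 0, "claw": 0.085}

```text
clock: 20.2
position: [0.4307, 0.0181, 0.3864]
tool_rot: [-0.066, 0.998, 0.001, 0.003]
force: [-0.5, -0.5, 1.0]
grip_width: 0.99
```

```bash
python3 - <<'E'
from blade import *
a,_,_=snap('wrist','w15'); s=monitor.read_state(); print(s['clock'],s['position'],s['grip_width'])
E
```

```text
20.25 [0.43014088 0.01793939 0.38463363] 0.9934698661775323
```

View pics/w15.png

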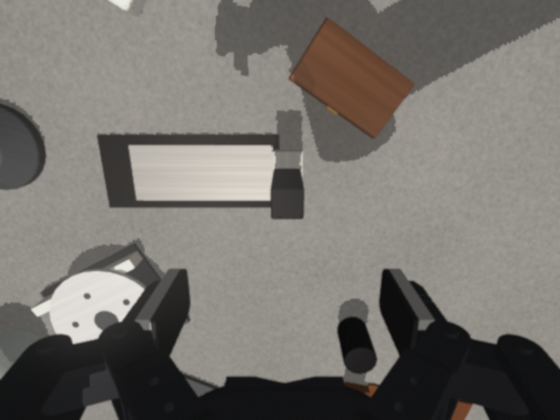

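```bash
python3 - <<'E'
from h import *
im,d,K,T=load('w15')
cv2.imwrite('pics/c13.png',cv2.resize(im[120:225,85:315],None,fx=3.4,fy=3.4,interpolation=cv2.INTER_CUBIC)[:,:,::-1])
a=np.radians(7.6); xd=np.array([np.cos(a),np.sin(a)]); yd=np.array([-xd[1],xd[0]])
g=cv2.cvtColor(im,cv2.COLOR_RGB2GRAY)
print(g[128:214,180].tolist()); print(g[128:214,240].tolist())
E
```

```text
[149, 149, 149, 149, 145, 124, 91, 67, 60, 60, 60, 61, 61, 61, 61, 66, 96, 147, 179, 188, 189, 191, 192, 192, 191, 190, 189, 189, 191, 192, 192, 192, 194, 194, 194, 196, 198, 199, 196, 194, 193, 191, 191, 192, 194, 195, 194, 192, 192, 193, 192, 193, 194, 193, 194, 197, 196, 194, 195, 197, 200, 201, 200, 198, 196, 195, 195, 196, 198, 198, 195, 185, 147, 90, 64, 64, 64, 63, 73, 101, 130, 144, 148, 148, 149, 149]
[146, 146, 147, 148, 143, 122, 89, 64, 60, 59, 60, 60, 61, 61, 61, 63, 92, 151, 188, 199, 200, 200, 200, 202, 203, 200, 198, 197, 198, 199, 200, 203, 206, 206, 205, 205, 207, 208, 205, 202, 202, 204, 204, 207, 210, 213, 212, 209, 207, 206, 205, 204, 204, 205, 206, 210, 210, 208, 207, 209, 212, 215, 216, 216, 212, 211, 212, 214, 216, 216, 214, 199, 157, 95, 65, 64, 63, 63, 74, 105, 136, 149, 152, 151, 149, 151]
```

View pics/c13.png

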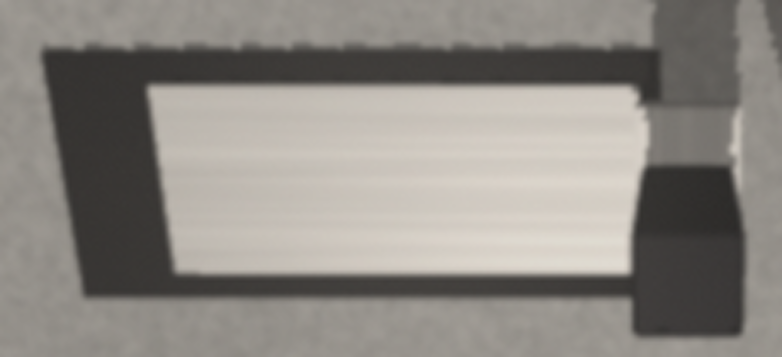

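```bash
python3 - <<'E'
from h import *
im,d,K,T=load('w15')
a=np.radians(7.6); xd=np.array([np.cos(a),np.sin(a)]); yd=np.array([-xd[1],xd[0]])
f=lambda uv,z:(lambda w:np.round([w@xd,w@yd],1))(ray(uv,K,T,z)[0,:2]*1000)
for c in (180,240):
    print([f((c,r),z)[1] for r,z in [(134,.004),(206.8,.004),(144.6,.007),(200.4,.007)]])
o=lambda p:(85+p[0]/3.4,120+p[1]/3.4)
for p,z in [((42,48),.004),((85,296),.004),((658,55),.004),((148,84),.007),((174,275),.007)]: print(p,f(o(p),z))
s=monitor.read_state(); print(s['qpos'])
E
```

```text
[np.float64(-79.4), np.float64(0.3), np.float64(-68.9), np.float64(-8.1)]
[np.float64(-79.4), np.float64(0.2), np.float64(-69.0), np.float64(-8.3)]
(42, 48) [626.6 -79.2]
(85, 296) [626.7   0.8]
(658, 55) [438.6 -77.2]
(148, 84) [594.4 -68.7]
(174, 275) [595.   -7.5]
[ 4.21854036e-01  6.52369862e-02 -4.70471473e-01 -4.15327293e-04
 -1.03287449e+00 -2.90960579e-01]
```

The lifter lies flat, parallel to the mat and centred within about 3 mm. To push the carriage I turn the tool so the camera points away from the lens, and push the post with shut fingers from its +y side.

```bash
python3 - <<'E'
from plan import *
plan((429.8,18.2),7.6,(677.7,-155.1),66.4,10,2)
E
```

```text
-0.0093 -0.0085 tw -2.5
-0.0279 -0.0256 tw -7.4
-0.0557 -0.0511 tw -14.7
-0.0836 -0.0767 tw -22.0
-0.1114 -0.1023 tw -29.4
-- [553.8 -68.4] 37.0
-0.0117 -0.0359 tw -7.4
-0.0234 -0.0719 tw -14.7
-0.0351 -0.1078 tw -22.1
-0.0429 -0.1318 tw -27.0
-0.0468 -0.1438 tw -29.4
-- [ 677.7 -155.1] 66.4
```

Call:
step_arm:
  steps:
    - {"x": -0.0093, "y": -0.0085, "z": 0, "twist": -2.5, "claw": 0.04}
    - {"x": -0.0279, "y": -0.0256, "z": 0, "twist": -7.4, "claw": 0}
    - {"x": -0.0557, "y": -0.0511, "z": 0, "twist": -14.7, "claw": 0}
    - {"x": -0.0836, "y": -0.0767, "z": 0, "twist": -22, "claw": 0}
    - {"x": -0.1114, "y": -0.1023, "z": 0, "twist": -29.4, "claw": 0}

```text
clock: 20.88
position: [0.5548, -0.0697, 0.3819]
tool_rot: [-0.318, 0.948, 0.001, -0.002]
force: [-0.2, 1.1, 0.4]
grip_width: 0.001
```

Call:
step_arm:
  steps:
    - {"x": -0.0117, "y": -0.0359, "z": 0, "twist": -7.4, "claw": 0}
    - {"x": -0.0234, "y": -0.0719, "z": 0, "twist": -14.7, "claw": 0}
    - {"x": -0.0351, "y": -0.1078, "z": 0, "twist": -22.1, "claw": 0}
    - {"x": -0.0429, "y": -0.1318, "z": 0, "twist": -27, "claw": 0}
    - {"x": -0.0468, "y": -0.1438, "z": 0, "twist": -29.4, "claw": 0}

```text
clock: 21.5
position: [0.6788, -0.1567, 0.3806]
tool_rot: [-0.547, 0.837, 0.001, -0.002]
force: [-0.1, -0.4, -0.6]
grip_width: -0.004
```

```bash
python3 - <<'E'
from blade import *
a,_,_=snap('wrist','w16'); b,_,_=snap('scene','sc4'); s=monitor.read_state(); print(s['clock'],s['position'],s['grip_width'],R.from_quat(s['tool_rot']).as_matrix().round(3).tolist(),s['qpos'].round(2))
cv2.imwrite('pics/sc4c.png',cv2.resize(b[60:290,70:320],None,fx=2.6,fy=2.6,interpolation=cv2.INTER_CUBIC)[:,:,::-1])
E
```

```text
21.6 [ 0.67855783 -0.15651196  0.38068732] 0.0037048529040790176 [[-0.403, -0.915, -0.005], [-0.915, 0.403, 0.0], [0.001, 0.004, -1.0]] [ 0.    0.52  0.17 -0.   -1.22  1.15]
```

View pics/w16.png

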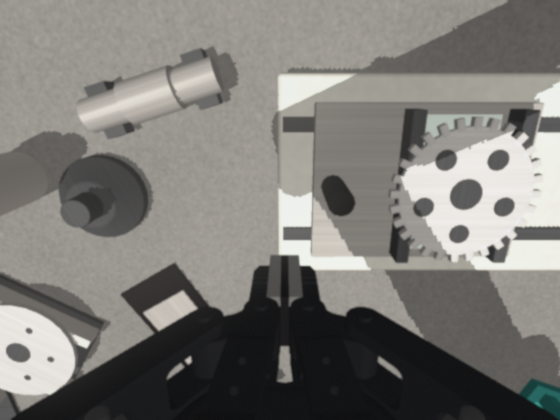

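View pics/sc4c.png

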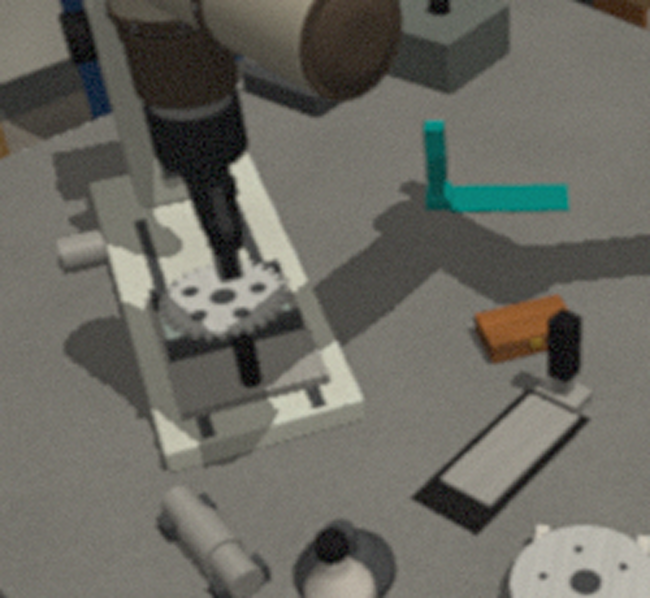

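```bash
python3 - <<'E'
from gear import *
im,d,K,T=load('w16'); C=cloud(d,K,T); g=cv2.cvtColor(im,cv2.COLOR_RGB2GRAY)
m=(d>0)&(C[...,2]>.088)&(C[...,2]<.115); m[:150]=0;m[240:]=0;m[:,:300]=0;m[:,380:]=0
v,u=np.nonzero(m); print('post',len(u),ray([(u.mean(),v.mean())],K,T,.1)[0].round(4))
a=np.radians(-23.6); xd=np.array([np.cos(a),np.sin(a)]); yd=np.array([-xd[1],xd[0]])
f=lambda uv,z:(lambda w:np.round([w@xd,w@yd],1))(ray(uv,K,T,z)[0,:2]*1000)
s=monitor.read_state()
k,l,st,ce=cv2.connectedComponentsWithStats((g<110).astype(np.uint8))
for i in range(1,k):
    if st[i,4]>100 and 415<ce[i][0]<520 and 140<ce[i][1]<240: print(st[i,4],ce[i].round(1),f(ce[i],.073))
m=((d>0)&(C[...,2]>.060)&(C[...,2]<.0695)&(g<90)); m[:100]=0;m[270:]=0;m[:,:390]=0
k,l,st,ce=cv2.connectedComponentsWithStats(m.astype(np.uint8))
for i in range(1,k):
    if st[i,4]>80:
        vv,uu=np.nonzero(l==i); q=ray(np.stack([uu,vv],1),K,T,.067)[:,:2]*1000; X=q@xd;Y=q@yd; print('rail piece',st[i],'X',X.min().round(1),X.max().round(1),'Y',np.percentile(Y,[1,99]).round(1))
print('tcp in carriage axes',(s['position'][:2]*1000@xd).round(1),(s['position'][:2]*1000@yd).round(1))
E
```

```text
post 644 [ 0.6624 -0.1971  0.1   ]
309 [445.5 159.2] [713.6  -5.7]
285 [497.9 159.7] [713.2 -49.5]
675 [465.7 194. ] [683.3 -27.8]
264 [422.5 207.1] [671.3   7.8]
243 [503.7 206.5] [671.9 -63. ]
221 [458.5 233.6] [646.1 -27.9]
rail piece [405 109  22  52 648] X 711.7 753.6 Y [13.1 26.1]
rail piece [516 109  23  34 371] X 727.0 753.6 Y [-77.8 -63.7]
rail piece [393 226  18  36 373] X 615.4 651.1 Y [12.9 25.9]
tcp in carriage axes 684.5 128.2
```

Post top is 44 mm ahead of the tool along the push line, and the gear is within 2 mm of the seat. I descend, then push.

Call:
step_arm:
  steps:
    - {"x": 0, "y": 0, "z": 0.04, "twist": 0, "claw": 0}
    - {"x": 0, "y": 0, "z": 0.09, "twist": 0, "claw": 0}
    - {"x": 0, "y": 0, "z": 0.125, "twist": 0, "claw": 0}
    - {"x": 0, "y": 0, "z": 0.13, "twist": 0, "claw": 0}
    - {"x": 0, "y": 0, "z": 0.13, "twist": 0, "claw": 0}

```text
clock: 22.22
position: [0.6781, -0.1556, 0.2546]
tool_rot: [-0.547, 0.837, -0.0, 0.0]
force: [0.5, -0.4, -0.2]
grip_width: 0.001
```

```bash
python3 - <<'E'
from h import *
a,_,_=snap('wrist','w17'); s=monitor.read_state(); print(s['clock'],s['position'],s['force'])
E
```

```text
22.275 [ 0.67839666 -0.15568432  0.25564383] [-0.08105278  0.01994938 -0.02185575]
```

View pics/w17.png

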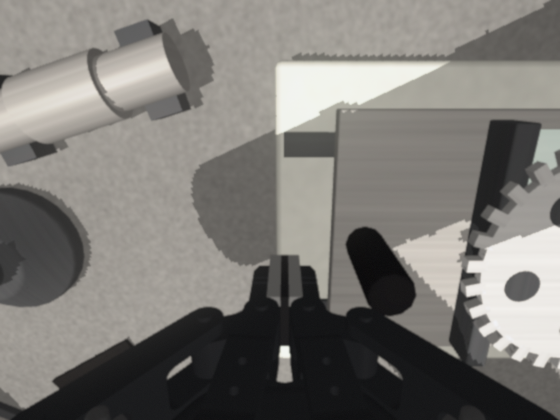

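Call:
step_arm:
  steps:
    - {"x": 0.004, "y": 0, "z": 0.004, "twist": 0, "claw": 0}
    - {"x": 0.01, "y": 0, "z": 0.006, "twist": 0, "claw": 0}
    - {"x": 0.015, "y": 0, "z": 0.006, "twist": 0, "claw": 0}
    - {"x": 0.02, "y": 0, "z": 0.006, "twist": 0, "claw": 0}
    - {"x": 0.025, "y": 0, "z": 0.006, "twist": 0, "claw": 0}

```text
clock: 22.9
position: [0.6679, -0.1786, 0.2482]
tool_rot: [-0.547, 0.837, 0.0, 0.001]
force: [0.1, 2.9, -0.3]
grip_width: 0.003
```

```bash
python3 - <<'E'
from h import *
a,_,_=snap('wrist','w18'); s=monitor.read_state(); print(s['clock'],s['position'],s['force'])
E
```

```text
22.95 [ 0.66766368 -0.17920164  0.2482082 ] [-0.18852328  0.54042963 -0.40292067]
```

View pics/w18.png

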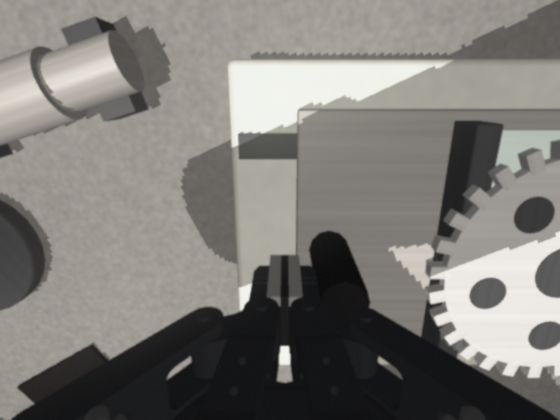

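Contact at the post (y force 2.9 N), so I push on.

Call:
step_arm:
  steps:
    - {"x": 0.006, "y": 0, "z": 0, "twist": 0, "claw": 0}
    - {"x": 0.014, "y": 0, "z": 0, "twist": 0, "claw": 0}
    - {"x": 0.023, "y": 0, "z": 0, "twist": 0, "claw": 0}
    - {"x": 0.032, "y": 0, "z": 0, "twist": 0, "claw": 0}
    - {"x": 0.041, "y": 0, "z": 0, "twist": 0, "claw": 0}

```text
clock: 23.58
position: [0.6511, -0.2169, 0.2482]
tool_rot: [-0.547, 0.837, -0.0, 0.0]
force: [0.6, 3.5, 1.8]
grip_width: -0.0
```

Call:
step_arm:
  steps:
    - {"x": 0.009, "y": 0, "z": 0, "twist": 0, "claw": 0}
    - {"x": 0.018, "y": 0, "z": 0, "twist": 0, "claw": 0}
    - {"x": 0.027, "y": 0, "z": 0, "twist": 0, "claw": 0}
    - {"x": 0.034, "y": 0, "z": 0, "twist": 0, "claw": 0}
    - {"x": 0.04, "y": 0, "z": 0, "twist": 0, "claw": 0}

```text
clock: 24.2
position: [0.6351, -0.2533, 0.2481]
tool_rot: [-0.547, 0.837, -0.0, 0.0]
force: [0.3, 2.7, 2.4]
grip_width: 0.001
```

```bash
python3 - <<'E'
from h import *
a,_,_=snap('wrist','w19'); b,_,_=snap('scene','sc5'); s=monitor.read_state(); print(s['clock'],s['position'],s['force'])
cv2.imwrite('pics/sc5c.png',cv2.resize(b[40:260,50:270],None,fx=2.7,fy=2.7,interpolation=cv2.INTER_CUBIC)[:,:,::-1])
E
```

```text
24.3 [ 0.63472649 -0.25376101  0.24769061] [-0.88237554 -0.43225102 -0.35170503]
```

View pics/w19.png

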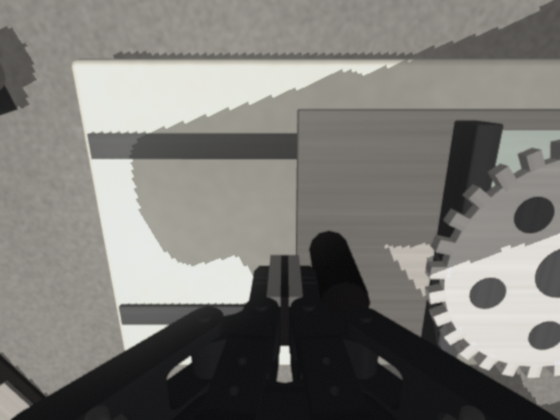

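View pics/sc5c.png

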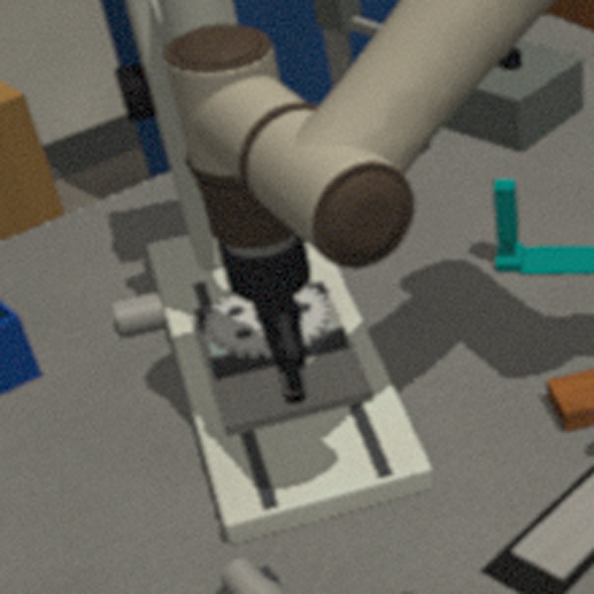

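```bash
python3 - <<'E'
from h import *
b,_,_=snap('side','s9'); cv2.imwrite('pics/s9c.png',cv2.resize(b[30:300,320:560],None,fx=2.2,fy=2.2,interpolation=cv2.INTER_CUBIC)[:,:,::-1])
im,d,K,T=load('s9'); C=cloud(d,K,T)
p=C[(d>0)&(C[...,2]>.2)&(C[...,2]<.6)&(C[...,0]>.45)&(C[...,0]<.7)&(C[...,1]<-.33)&(C[...,1]>-.5)]
for z in np.arange(.2,.6,.05):
    q=p[(p[:,2]>z)&(p[:,2]<z+.05)]
    if len(q): print(round(z,2),len(q),np.percentile(q[:,0],[2,98]).round(3),np.percentile(q[:,1],[2,98]).round(3))
E
```

```text
0.2 354 [0.544 0.57 ] [-0.422 -0.379]
0.25 545 [0.539 0.567] [-0.428 -0.374]
0.3 1071 [0.494 0.55 ] [-0.498 -0.371]
0.35 1315 [0.498 0.571] [-0.497 -0.375]
0.4 780 [0.539 0.577] [-0.428 -0.374]
0.45 444 [0.553 0.572] [-0.414 -0.385]
0.5 315 [0.553 0.576] [-0.414 -0.385]
```

View pics/s9c.png

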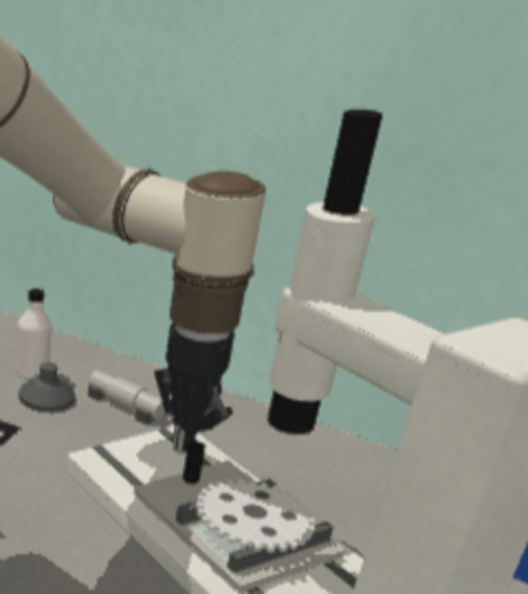

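The lens clears the wrist, and about 20 mm of travel remains. I use small steps now.

Call:
step_arm:
  steps:
    - {"x": 0.003, "y": 0, "z": 0, "twist": 0, "claw": 0}
    - {"x": 0.006, "y": 0, "z": 0, "twist": 0, "claw": 0}
    - {"x": 0.009, "y": 0, "z": 0, "twist": 0, "claw": 0}
    - {"x": 0.011, "y": 0, "z": 0, "twist": 0, "claw": 0}
    - {"x": 0.013, "y": 0, "z": 0, "twist": 0, "claw": 0}

```text
clock: 24.98
position: [0.6298, -0.2647, 0.2476]
tool_rot: [-0.547, 0.837, 0.0, -0.0]
force: [-0.3, 2.2, -1.3]
grip_width: 0.002
```

Call:
step_arm:
  steps:
    - {"x": 0.0015, "y": 0, "z": 0, "twist": 0, "claw": 0}
    - {"x": 0.003, "y": 0, "z": 0, "twist": 0, "claw": 0}

```text
clock: 25.22
position: [0.6288, -0.2676, 0.2479]
tool_rot: [-0.547, 0.837, 0.0, -0.0]
force: [0.5, 3.3, -1.7]
grip_width: -0.002
```

Call:
step_arm:
  steps:
    - {"x": 0.001, "y": 0, "z": 0, "twist": 0, "claw": 0}
    - {"x": 0.002, "y": 0, "z": 0, "twist": 0, "claw": 0}

```text
clock: 25.48
position: [0.628, -0.2694, 0.248]
tool_rot: [-0.547, 0.837, 0.0, -0.0]
force: [0.7, 3.1, -1.8]
grip_width: -0.002
```

Call:
step_arm:
  steps:
    - {"x": 0.001, "y": 0, "z": 0, "twist": 0, "claw": 0}
    - {"x": 0.002, "y": 0, "z": 0, "twist": 0, "claw": 0}

```text
clock: 25.72
position: [0.6272, -0.2712, 0.248]
tool_rot: [-0.547, 0.837, 0.0, -0.0]
force: [-0.2, 3.1, -1.7]
grip_width: 0.002
```

Call:
step_arm:
  steps:
    - {"x": 0.001, "y": 0, "z": 0, "twist": 0, "claw": 0}
    - {"x": 0.002, "y": 0, "z": 0, "twist": 0, "claw": 0}

```text
clock: 25.98
position: [0.6265, -0.2728, 0.248]
tool_rot: [-0.547, 0.837, 0.0, 0.0]
force: [0.3, 6.3, -0.7]
grip_width: 0.002
```

Call:
step_arm:
  steps:
    - {"x": 0.0005, "y": 0, "z": 0, "twist": 0, "claw": 0}
    - {"x": 0.001, "y": 0, "z": 0, "twist": 0, "claw": 0}
    - {"x": 0.001, "y": 0, "z": 0, "twist": 0, "claw": 0}

```text
clock: 26.35
position: [0.6264, -0.2729, 0.248]
tool_rot: [-0.547, 0.837, 0.0, 0.001]
force: [1.0, 7.1, -1.5]
grip_width: -0.0
```

Call:
step_arm:
  steps:
    - {"x": 0.001, "y": 0, "z": 0, "twist": 0, "claw": 0}
    - {"x": 0.002, "y": 0, "z": 0, "twist": 0, "claw": 0}
    - {"x": 0.002, "y": 0, "z": 0, "twist": 0, "claw": 0}

```text
clock: 26.72
position: [0.6261, -0.2734, 0.248]
tool_rot: [-0.547, 0.837, 0.001, 0.002]
force: [2.5, 11.7, -1.4]
grip_width: -0.001
```

The carriage is at its stop: force rises with no motion. I back off and rise.

Call:
step_arm:
  steps:
    - {"x": -0.005, "y": 0, "z": 0, "twist": 0, "claw": 0}
    - {"x": -0.02, "y": 0, "z": 0, "twist": 0, "claw": 0}
    - {"x": -0.05, "y": 0, "z": 0, "twist": 0, "claw": 0}
    - {"x": -0.08, "y": 0, "z": -0.03, "twist": 0, "claw": 0}
    - {"x": -0.1, "y": 0, "z": -0.08, "twist": 0, "claw": 0}

```text
clock: 27.35
position: [0.6658, -0.1829, 0.327]
tool_rot: [-0.547, 0.837, 0.001, -0.002]
force: [0.9, -0.7, 0.6]
grip_width: 0.001
```

Call:
step_arm:
  steps:
    - {"x": -0.02, "y": 0, "z": -0.05, "twist": 0, "claw": 0}
    - {"x": -0.03, "y": 0, "z": -0.05, "twist": 0, "claw": 0}
    - {"x": -0.03, "y": 0, "z": -0.05, "twist": 0, "claw": 0}

```text
clock: 27.72
position: [0.6775, -0.156, 0.3778]
tool_rot: [-0.547, 0.837, 0.0, -0.0]
force: [-0.2, 0.9, -0.3]
grip_width: 0.004
```

```bash
python3 - <<'E'
from h import *
b,_,_=snap('wrist','w20'); b,_,_=snap('side','s10'); snap('scene','sc6'); s=monitor.read_state(); print(s['clock'],s['position'],s['force'])
E
```

```text
27.875 [ 0.67713668 -0.15717679  0.37617178] [ 0.0161746  -0.33265745 -0.3417238 ]
```

View pics/w20.png

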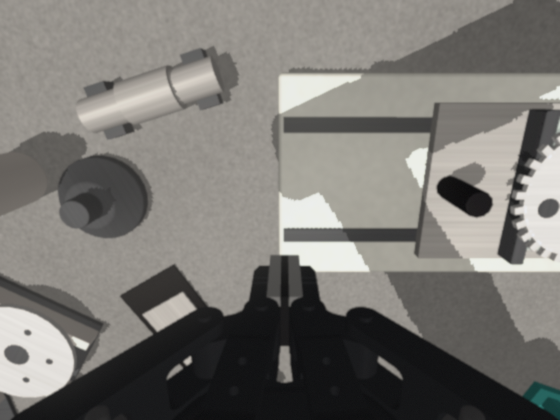

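View pics/s10.png

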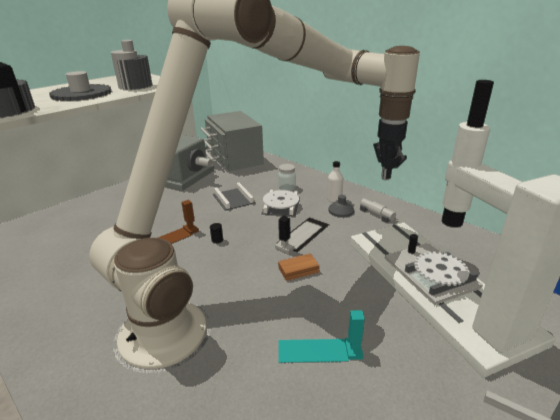

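View pics/sc6.png

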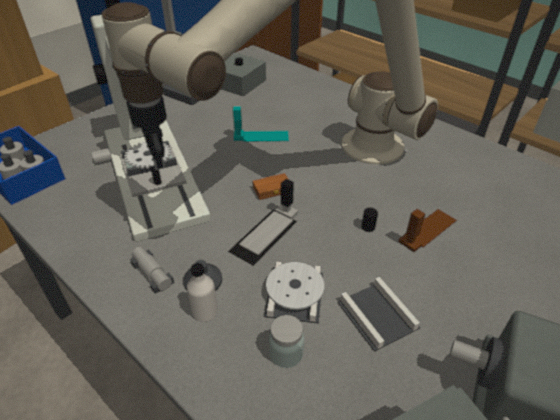

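```bash
python3 - <<'E'
from h import *
a=np.radians(-23.6); xd=np.array([np.cos(a),np.sin(a)]); yd=np.array([-xd[1],xd[0]])
for n,cb,cp in [('w16',279,313.5),('w20',279.5,427)]:
    im,d,K,T=load(n); f=lambda uv,z:ray(uv,K,T,z)[0,:2]*1000@yd
    print(n,'travel est',f((cb,170),.03)-f((cp,170),.045)-20)
    g=cv2.cvtColor(im,cv2.COLOR_RGB2GRAY).astype(int); print(g[170,270:290].tolist(), g[170,300:325].tolist() if n=='w16' else g[170,418:438].tolist())
im,d,K,T=load('w20'); C=cloud(d,K,T); m=(d>0)&(C[...,2]>.088)&(C[...,2]<.115); m[:150]=0;m[240:]=0;m[:,:400]=0
v,u=np.nonzero(m); p=ray([(u.mean(),v.mean())],K,T,.1)[0]; print('post Y',p[:2]*1000@yd,'before 84.6')
E
```

```text
w16 travel est 12.214074586290366
[157, 157, 156, 154, 154, 153, 153, 144, 136, 145, 155, 164, 168, 169, 169, 169, 169, 168, 168, 168] [169, 169, 170, 170, 170, 170, 170, 170, 169, 170, 170, 165, 145, 112, 111, 121, 122, 122, 122, 122, 122, 122, 121, 122, 122]
w20 travel est 115.77577999036194
[153, 154, 153, 152, 150, 150, 150, 146, 137, 135, 145, 156, 162, 164, 165, 165, 164, 164, 164, 163] [237, 237, 237, 237, 237, 234, 215, 151, 105, 96, 97, 115, 151, 176, 184, 184, 184, 184, 185, 184]
post Y -18.9197257830741 before 84.6
```

The images put the travel at about 116 mm by the base front edge, though base widths measured the same way also read about 2.5 mm short per side. That makes "at the stop" slightly doubtful, so I push again a bit harder to verify.

Call:
step_arm:
  steps:
    - {"x": 0.03, "y": 0, "z": 0.05, "twist": 0, "claw": 0}
    - {"x": 0.04, "y": 0, "z": 0.1, "twist": 0, "claw": 0}
    - {"x": 0.06, "y": 0, "z": 0.129, "twist": 0, "claw": 0}
    - {"x": 0.085, "y": 0, "z": 0.13, "twist": 0, "claw": 0}
    - {"x": 0.11, "y": 0, "z": 0.13, "twist": 0, "claw": 0}

```text
clock: 28.5
position: [0.633, -0.2593, 0.2489]
tool_rot: [-0.547, 0.837, -0.001, 0.0]
force: [0.1, 0.3, 0.6]
grip_width: 0.004
```

Call:
step_arm:
  steps:
    - {"x": 0.008, "y": 0, "z": 0, "twist": 0, "claw": 0}
    - {"x": 0.014, "y": 0, "z": 0, "twist": 0, "claw": 0}
    - {"x": 0.017, "y": 0, "z": 0, "twist": 0, "claw": 0}
    - {"x": 0.019, "y": 0, "z": 0, "twist": 0, "claw": 0}
    - {"x": 0.02, "y": 0, "z": 0, "twist": 0, "claw": 0}

```text
clock: 29.12
position: [0.6264, -0.2734, 0.249]
tool_rot: [-0.547, 0.837, -0.0, 0.002]
force: [1.8, 10.3, 3.4]
grip_width: 0.0
```

Call:
step_arm:
  steps:
    - {"x": 0.001, "y": 0, "z": 0, "twist": 0, "claw": 0}
    - {"x": 0.002, "y": 0, "z": 0, "twist": 0, "claw": 0}
    - {"x": 0.002, "y": 0, "z": 0, "twist": 0, "claw": 0}

```text
clock: 29.5
position: [0.6262, -0.2737, 0.249]
tool_rot: [-0.548, 0.837, 0.0, 0.003]
force: [3.6, 12.7, 4.7]
grip_width: -0.0
```

```bash
python3 - <<'E'
from h import *
b,_,_=snap('side','s11'); s=monitor.read_state(); print(s['clock'],s['position'],s['force'],s['wrist_torque'])
cv2.imwrite('pics/s11c.png',cv2.resize(b[30:300,320:560],None,fx=2.2,fy=2.2,interpolation=cv2.INTER_CUBIC)[:,:,::-1])
E
```

```text
29.55 [ 0.62621075 -0.27366294  0.24904224] [ 1.66499544 12.63866905  3.50065387] [ 3.50895069 -0.69881646 -0.02965204]
```

View pics/s11c.png

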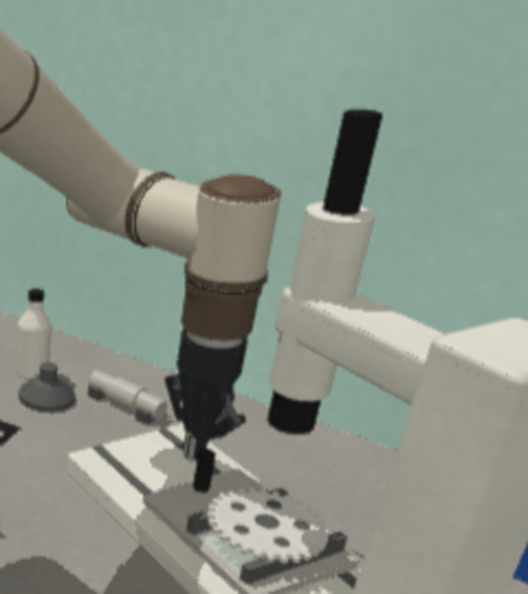

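No motion under 13 N at the post, so it is at the stop. I retreat and do the final check.

Call:
step_arm:
  steps:
    - {"x": -0.005, "y": 0, "z": 0, "twist": 0, "claw": 0}
    - {"x": -0.02, "y": 0, "z": 0, "twist": 0, "claw": 0}
    - {"x": -0.05, "y": 0, "z": 0, "twist": 0, "claw": 0}
    - {"x": -0.08, "y": 0, "z": -0.04, "twist": 0, "claw": 0}
    - {"x": -0.09, "y": 0, "z": -0.09, "twist": 0, "claw": 0}

```text
clock: 30.18
position: [0.6612, -0.1931, 0.3372]
tool_rot: [-0.548, 0.837, 0.001, -0.002]
force: [0.5, -0.9, 1.2]
grip_width: 0.003
```

Call:
step_arm:
  steps:
    - {"x": 0, "y": 0, "z": -0.05, "twist": 0, "claw": 0}
    - {"x": 0, "y": 0, "z": -0.09, "twist": 0, "claw": 0}
    - {"x": 0, "y": 0, "z": -0.09, "twist": 0, "claw": 0}
    - {"x": 0, "y": 0, "z": -0.09, "twist": 0, "claw": 0}

```text
clock: 30.68
position: [0.6604, -0.1948, 0.4271]
tool_rot: [-0.547, 0.837, 0.001, -0.0]
force: [0.9, 0.4, -0.2]
grip_width: 0.001
```

```bash
python3 - <<'E'
from h import *
b,_,_=snap('wrist','w21'); s=monitor.read_state(); print(s['clock'],s['position'],s['force'])
im,d,K,T=load('w21'); C=cloud(d,K,T); g=cv2.cvtColor(im,cv2.COLOR_RGB2GRAY)
a=np.radians(-23.6); xd=np.array([np.cos(a),np.sin(a)]); yd=np.array([-xd[1],xd[0]])
f=lambda uv,z:(lambda w:np.round([w@xd,w@yd],1))(ray(uv,K,T,z)[0,:2]*1000)
k,l,st,ce=cv2.connectedComponentsWithStats((g<110).astype(np.uint8))
for i in range(1,k):
    if 80<st[i,4]<1500 and ce[i][0]>400 and 120<ce[i][1]<260: print(st[i,4],ce[i].round(1),f(ce[i],.073))
m=((d>0)&(C[...,2]>.060)&(C[...,2]<.0695)&(g<100)); m[:90]=0;m[270:]=0;m[:,:390]=0
k,l,st,ce=cv2.connectedComponentsWithStats(m.astype(np.uint8))
for i in range(1,k):
    if st[i,4]>60:
        vv,uu=np.nonzero(l==i); q=ray(np.stack([uu,vv],1),K,T,.067)[:,:2]*1000; X=q@xd;Y=q@yd; print('rail',st[i],'X',X.min().round(1),X.max().round(1),'Y',np.percentile(Y,[1,99]).round(1))
E
```

```text
30.725 [ 0.66046231 -0.19488435  0.42626128] [0.29282001 0.3410144  0.34559469]
998 [459.3 127.4] [734.4 -78.4]
214 [490.7 150.2] [ 712.9 -112.3]
215 [535.7 150. ] [ 713.1 -155.8]
518 [506.7 180.1] [ 683.2 -134.1]
188 [469.3 191.3] [671.6 -99. ]
191 [539.4 191.2] [ 671.7 -169.3]
604 [443.4 223.2] [637.2 -78.1]
173 [499.2 215.2] [ 646.  -134.2]
342 [540.  226.8] [ 633.2 -179.3]
rail [454 106  22  45 522] X 712.1 753.6 Y [-93.3 -79.2]
rail [550 106  10  24 125] X 732.3 753.6 Y [-176.6 -169.2]
rail [440 210  16  31 298] X 615.4 649.6 Y [-92.8 -79.2]
rail [524 219  20  22 178] X 615.4 639.5 Y [-184.6 -169.9]
```

View pics/w21.png

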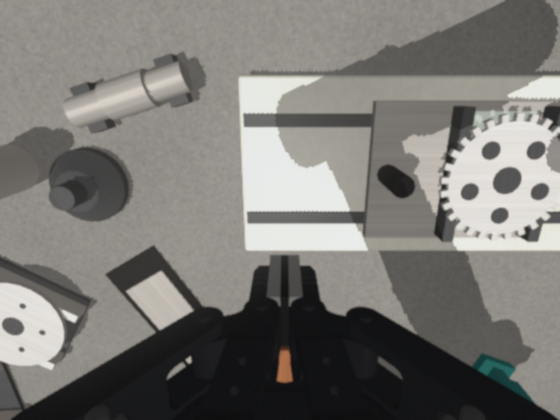

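```bash
python3 - <<'E'
from bench import ticket
print(ticket.job_done())
E
```

```text
the job is handed in; nothing more can be done
None
```

I moved the gear wheel to the microscope carriage on the lifter, put the lifter back on its mat, and pushed the carriage in. I handed the job in at about 31 s of the 64 s allowed.

**Gear:** It was touched only by the lifter and stayed level, with no slip seen on the blade. The last check shows it flat on both carriage rails, about 2 mm from the seat centre across and 1 mm along.

**Lifter:** It lies flat and lengthwise on the mat, within about 1 mm sideways and 3 mm lengthwise of the middle. The arm then backed away and touched nothing.

**Carriage:** I pushed it by its post until it stopped. A second push at about 13 N gave no further movement, so I took that as the end stop.

**Checks that disagreed:** The images put the carriage travel at 116–118 mm instead of 120 mm. The base's width read about 5 mm short in the same images, so I trusted the force check. Depth readings of the blade and gear during the carry showed slopes of up to about 1.3°. The last reading before lowering and the one after placing were under 0.3°.

The disc, the look-alikes and the other things on the table were not touched and look unmoved in the last pictures.

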